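# Draw the sample pots from the cold block and inspect them on the stage

### The job

With the pull hook, draw each sample pot by its bail out of its deep well in the cooling block and set it gently upright on the stage tray's pad of the same place in the row (left pot on left pad, and so on; some wells may be empty), never reaching into a well with the gripper. When all are on the tray, hang the hook back on its fork, then push the tray by its post so that each pot in turn, from left to right, stands centred under the fixed lens, pausing about a second at each. Finally draw the tray back out to its front stop with the pots still on their pads, and leave the other things on the bench alone.

Things in the scene. Friction and masses are not known exactly. Their poses are not given: they have to be found in the camera images.
- pot_l_mid (a point): the pot that starts in the left well (left = +y, seen from the robot); may be absent. A round steel body 54 mm across, 40 mm high, flat white lid, and on it a fixed upright wire bail; 85 mm high over all. This point: on its axis, 42.5 mm above its underside. z up; the bail lies in its y-z plane, its top bar along y, bar centre 40.5 mm above this point.
- pot_l: the same pot as a body, 0.18 kg; origin at the centre of its underside. Bail wire 4 mm thick; its top bar is straight for 22 mm, centre line 83 mm above the underside; the opening under it is 32 mm wide and reaches 40 mm down to the lid.
- pot_m_mid (a point): the pot that starts in the middle well (left = +y, seen from the robot); may be absent. A round steel body 54 mm across, 40 mm high, flat white lid, and on it a fixed upright wire bail; 85 mm high over all. This point: on its axis, 42.5 mm above its underside. z up; the bail lies in its y-z plane, its top bar along y, bar centre 40.5 mm above this point.
- pot_m: the same pot as a body, 0.18 kg; origin at the centre of its underside. Bail wire 4 mm thick; its top bar is straight for 22 mm, centre line 83 mm above the underside; the opening under it is 32 mm wide and reaches 40 mm down to the lid.
- pot_r_mid (a point): the pot that starts in the right well (left = +y, seen from the robot); may be absent. A round steel body 54 mm across, 40 mm high, flat white lid, and on it a fixed upright wire bail; 85 mm high over all. This point: on its axis, 42.5 mm above its underside. z up; the bail lies in its y-z plane, its top bar along y, bar centre 40.5 mm above this point.
- pot_r: the same pot as a body, 0.18 kg; origin at the centre of its underside. Bail wire 4 mm thick; its top bar is straight for 22 mm, centre line 83 mm above the underside; the opening under it is 32 mm wide and reaches 40 mm down to the lid.
- block: the aluminium cooling block, 90 x 232 x 120 mm high, fixed; origin at the centre of its underside, z up, the row of three wells along its y, 74 mm apart. Each well is a round bore 64 mm across, 115 mm deep (floor 5 mm above the table), so a bail ends 30 mm below the mouth; a pot has about 5 mm of play all round. A bail's bar starts within 0.5 rad of the block's y.
- hook_handle (a point): the pull hook: centre of its grey handle, a 26 mm square bar, 60 mm high, z up. A straight 5 mm shaft goes down from it to a toe along this point's +x: a 5 mm bar, its top 110 mm and its underside 115 mm below this point, ending in an upturned tip (tip top 100 mm below, outer edge 16 mm from the shaft axis).
- hook: the pull hook as a body, 0.09 kg, standing upright; origin at the lower end of its shaft, 115 mm below the centre of its handle. A bar hung on it lies on the toe between shaft and tip, about 6.5 mm from the shaft axis. It starts hanging on the fork, toe towards the fork's open side.
- fork_rest (a point): where the handle's centre is when the hook hangs on the fixed fork stand. x points from the open side to the back post. Two level prongs along x, tops 30 mm below this point, with a 16 mm gap for the shaft, open at -x (ends 32 mm from here); post 28 mm behind (+x), no higher than the prongs. The handle's underside rests on the prongs, toe towards -x.
- lens (a point): the fixed inspection lens: centre of its lower end, 160 mm above the table, 33 mm above the top of a pot on the tray; 36 mm across. It hangs from a level boom (219 to 237 mm high) that comes from a post 115 mm away on the +x side. x, y of this point are the directions of the two slides, z up.
- stage_x (a joint): x slide of the stage (m), 0 (front stop, nearest the robot) to 0.15, grows as the tray goes in towards the lens and post (along the lens point's +x); stays where it is left (friction about 2 N). At 0.13 the row of pads is below the lens.
- stage_y (a joint): y slide of the stage (m), -0.10 to 0.10, grows along the lens point's +y; stays where it is left (friction about 2 N). At 0 the middle pad is in line with the lens.
- grip_post (a point): the black square post (24 x 24 mm, 56 mm high) at the tray's robot-side edge, by which the tray is pushed about on both slides. This point is on its axis, 34 mm above the tray's surface, 22 mm below the post's top, 83 mm from the middle pad along -x.
- pad_l (a point): centre of the left pad of the tray (seen from the robot): a flat grey ring 60 mm across on the tray's surface, 42 mm above the table; three pads in a row along y, 74 mm apart. The aluminium tray, 165 x 232 mm with an 8 mm lip at its ends and back, moves on the slides; x, y of this point are the slides' directions.
- pad_m (a point): centre of the middle pad of the tray (seen from the robot): a flat grey ring 60 mm across on the tray's surface, 42 mm above the table; three pads in a row along y, 74 mm apart. The aluminium tray, 165 x 232 mm with an 8 mm lip at its ends and back, moves on the slides; x, y of this point are the slides' directions.
- pad_r (a point): centre of the right pad of the tray (seen from the robot): a flat grey ring 60 mm across on the tray's surface, 42 mm above the table; three pads in a row along y, 74 mm apart. The aluminium tray, 165 x 232 mm with an 8 mm lip at its ends and back, moves on the slides; x, y of this point are the slides' directions.
- petri: bystander, not part of the job: glass dish 60 mm across; origin at the centre of its underside
- reagent: bystander, not part of the job: amber jar 44 mm across, 85 mm high; origin at the centre of its underside
- slidebox: bystander, not part of the job: blue slide box 85 x 35 x 32 mm; origin at the centre of its underside
- beaker: bystander, not part of the job: glass beaker 68 mm across, 85 mm high; origin at the centre of its underside
- marker: bystander, not part of the job: black marker pen 130 mm long, lying; origin at the centre of its underside (pen: its middle)
- vial: bystander, not part of the job: white jar 40 mm across, 60 mm high; origin at the centre of its underside
Not all that is in view belongs to the job. Of the things shaped like the hook, the grey one is meant. Leave any green look-alike of the pot_r alone.

How it is judged:
By the outcome, as a careful person would: the job done as asked, in the order asked, and still so for the second after the job is handed in, with the robot touching nothing.
Of pot_l, pot_m, pot_r only 2 to 3 are there at a start; the rules pass over those that are not, and their reading is None.
At some moment in a run one of pot_l, pot_m, pot_r may be knocked a few centimetres aside while the robot is not near it.
It also fails if it takes over 210 s, if anything falls off the work surface, if the arm or the gripper's body presses on something with over 40 N, if the wrist force passes 120 N, or if a joint passes its speed limit or range.

### The arm

A 6-joint arm with a two-finger parallel gripper is mounted at the origin on the work surface. World frame = base frame: x ahead of the robot, y to its left, z up, the work surface at z = 0. Lengths are in m, angles in degrees, forces in N, time in s.
With the tool pointing down it reaches from about 0.3 to 0.825 m from the base axis. Payload 5.4 kg.
Tool frame: the origin (TCP) lies at the very end of the fingers, on their centre line; the grasp point (between the pads) lies 19 mm behind it (env.grip_depth is the distance from the TCP to the grasp point, in m); y points along the fingers, z is the direction in which the jaws open and shut, and the axes are right-handed (so a half turn about y gives the same grasp; the last joint's range is limited). The gripper opens to 92 mm and grips with 3 to 60 N. Pads are 20 mm wide; open, the fingers measure 128 mm over their backs; the gripper's body (75 mm by 189 mm) begins 69 mm behind the grasp point.
Start: joints at [-81.366, 9.076, 91.501, -0, 79.423, -12.038], TCP at [0.203, -0.538, 0.215] pointing down, gripper open.
Joint ranges: [-166.64, 166.64], [-54.1, 131.32], [10.49, 154.53], [-73.88, 253.88], [9.74, 151.15], [-171.62, 171.62]. Speed limits (degrees/s): [147.25, 147.25, 180, 180, 180, 180].

### API

Orientations are given as [roll, pitch, yaw] about the fixed x, y, z axes, in that order (R = Rz(yaw) Ry(pitch) Rx(roll)).
In Python, from rig import env gives the robot as it stands.
- The arm moves only by the shell command python3 -m inch 'ROWS' [FORCE]. ROWS is text: rows parted by semicolons, each of 7 numbers parted by spaces: the shift along the tool's x, y, z in units of 25 mm (1.0 is 25 mm), then the turn, a rotation vector about the tool's x, y, z in units of 5 degrees (1.0 is 5 degrees), then the opening, from -1 (shut) to 1 (fully open). In form: tx ty tz wx wy wz grip; .... A call has 1 to 20 rows; each row is the pose to reach, as a shift and turn from the pose commanded when the call began, along the tool's axes at that moment; what a row does not reach only later rows make up. A row lasts 1/10 s, in which the tool goes at most 50 mm and 8.59 degrees, less where a joint would pass 70% of its speed; a pose out of reach is approached as far as the arm can. A call with a gripper value outside its range is refused whole. The fingers move at their own pace and stop on an object; FORCE is the grip in N (left out, the last holds). Time passes only in rows, so rows that repeat a pose let the fingers close. It gives the time, the measured TCP pose, the force and the opening at its end, in the units of the state.
- env.get_state(): the state, without advancing time (a new reading comes with each control period).
- env.read_camera(name): name is "scene" or "top" or "wrist"; returns (picture, depth): 400x640x3 uint8, red, green, blue; 400x640 float32, m along the optical axis (not along the pixel's ray), 0 where there is no reading.
- env.get_calibration(name): a dict with "K" (3x3 intrinsics, pixels), "rvec" (rotation vector, rad) and "tvec" (3), from world to camera coordinates, as OpenCV has them; the wrist camera has in their place "tool_from_camera" (4x4, takes a point from camera to tool coordinates, whose origin is the TCP and whose axes are the tool frame's). Camera axes: x right, y down, z forward; pixel columns grow to the right and rows downward; lengths in m; the calibration is good to about 2 mm. A picture is of the moment at which its call begins: read the wrist's pose just before it. get_calibration takes no time and is no camera call.
- env.hand_in(): hands the job in, once; it reports no verdict.
Trained networks look in the newest picture that a camera, given by its name, has taken for a name from the list of things; names that differ only in an ending like _2 or _b are one class to them, and where a whole thing is asked for, a point or a joint stands for the part that bears it (a point fixed in the world has none). Each returns a list of dicts, best first, with "p" (0 to 1); they miss things now and then, are a little off and sometimes report something else, mostly with a low value. They report only what shows in the picture. A call takes as long as a camera call. They do not tell look-alikes from the thing itself.
- env.look_for(camera, label): "extent" ([left, top, right, bottom] as shares, 0 to 1, of the picture: columns of its width, rows of its height, round what is visible of it).
- env.pinpoint(camera, label): "at" ([column, row] as shares, 0 to 1, of the picture: columns of its width, rows of its height: a listed point, or the origin of a listed thing).
The state is a dict: "time_s": time; "joint_positions": joint angles; "joint_vel": joint speeds; "joint_torque": joint torques, N m; "tcp_pos": TCP position; "ee_rot": TCP orientation; "ft_force": force on the tool from outside, world axes, zero at the start; "moment": the same for the moment, N m; "grip_width": finger opening in m.
Only numpy, scipy, OpenCV 4.12 (cv2) and the standard library are available. Lean on these libraries where they do the work, as an engineer would, in place of code of your own. Each camera call takes 0.05 s, during which the arm holds its last target.

## Working session

There is one attempt and no reset: what is moved stays moved. The work goes in short steps, Python scripts to look and compute and a shell command to move; the robot and the scene stay as the last step left them, time stands still between calls to the robot, and variables do not carry over. Pictures are saved under pics/ and viewed, and the job is handed in when it is done.

```bash
ls; mkdir -p pics
python3 - <<'E'
from rig import env
import cv2
s=env.get_state();print(s)
for n in("scene","top","wrist"):
    im,d=env.read_camera(n);cv2.imwrite(f"pics/{n}0.png",im[:,:,::-1])
    print(n,env.get_calibration(n))
E
```

```text
pics
{'time_s': 0.0, 'joint_positions': array([-8.13663932e+01,  9.11070873e+00,  9.15698983e+01, -9.91355950e-04,
        7.94227136e+01, -1.20414555e+01]), 'joint_vel': array([ 0.03342442, -0.05162691, -0.0676008 , -0.02879458, -0.04524282,
       -0.1191472 ]), 'joint_torque': array([ 4.23044967e-04, -3.85579634e+01, -3.22104120e+01,  7.01189507e-02,
        3.79515043e-02, -1.36155054e-04]), 'tcp_pos': array([ 0.20286167, -0.53737649,  0.21365784]), 'ee_rot': array([-9.01012506e+01,  2.06019407e-02, -1.59324773e+02]), 'ft_force': array([ 0.06866349, -0.17865494, -0.42596408]), 'moment': array([ 0.02675625, -0.01673733,  0.01773798]), 'grip_width': 0.09178560549621208}
scene {'K': array([[368.85394152,   0.        , 321.3476259 ],
       [  0.        , 368.85394152, 197.46024804],
       [  0.        ,   0.        ,   1.        ]]), 'rvec': array([ 2.10564623,  1.17279042, -0.46254522]), 'tvec': array([-0.27970631, -0.25779335,  1.37770943])}
top {'K': array([[415.5957705 ,   0.        , 317.33706313],
       [  0.        , 415.5957705 , 200.99920203],
       [  0.        ,   0.        ,   1.        ]]), 'rvec': array([ 2.15519719, -2.12390521,  0.15566292]), 'tvec': array([-0.02153534,  0.54963342,  1.0972278 ])}
wrist {'K': array([[309.38069619,   0.        , 321.13980615],
       [  0.        , 309.38069619, 194.75750606],
       [  0.        ,   0.        ,   1.        ]]), 'tool_from_camera': array([[ 4.72752685e-04,  9.66957921e-01,  2.54935590e-01,
        -7.07937933e-02],
       [ 2.10121504e-05, -2.54935628e-01,  9.66958027e-01,
        -1.69684024e-01],
       [ 9.99999888e-01, -4.51775258e-04, -1.40839368e-04,
        -1.05125651e-03],
       [ 0.00000000e+00,  0.00000000e+00,  0.00000000e+00,
         1.00000000e+00]])}
```

View pics/scene0.png

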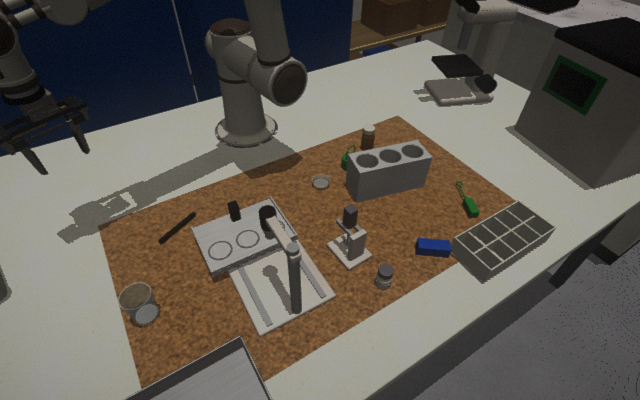

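View pics/top0.png

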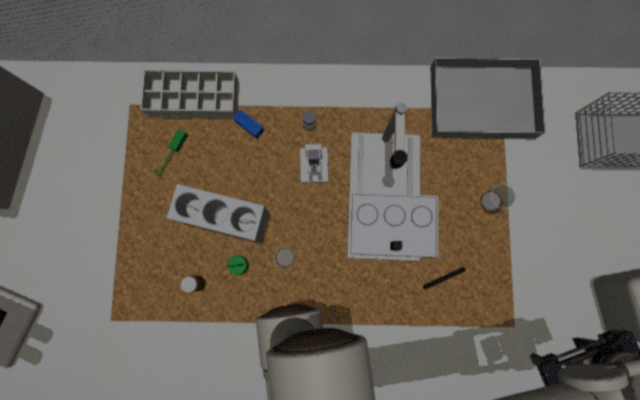

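View pics/wrist0.png

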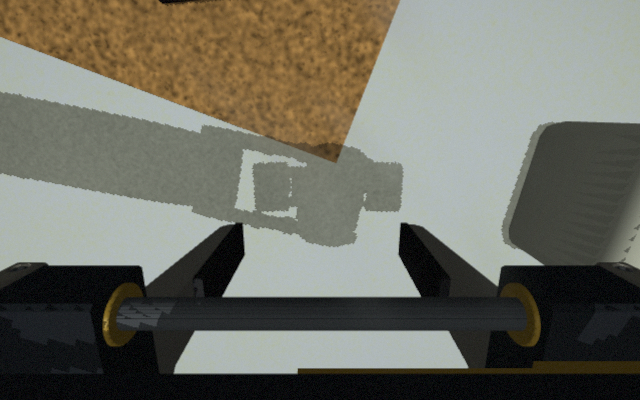

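The scene and top views show the cooling block at top-view (215,212), the tray at (393,225), and the fork with the grey hook at (314,165). The lens is at about (398,158). The look-alikes are a green pot at (237,265) and a green hook at (172,150).

```bash
cat > h.py <<'E'
from rig import env
import numpy as np, cv2
from scipy.spatial.transform import Rotation as R
def cam(name,st=None):
    c=env.get_calibration(name)
    if name=="wrist":
        st=st or env.get_state()
        T=np.eye(4);T[:3,:3]=R.from_euler('xyz',st['ee_rot'],degrees=True).as_matrix();T[:3,3]=st['tcp_pos']
        return c['K'],T@c['tool_from_camera']
    T=np.eye(4);T[:3,:3]=cv2.Rodrigues(c['rvec'])[0];T[:3,3]=c['tvec']
    return c['K'],np.linalg.inv(T)
def ray(K,T,u,v):
    d=T[:3,:3]@np.linalg.solve(K,[u,v,1.]);return T[:3,3],d
def atz(K,T,u,v,z):
    o,d=ray(K,T,u,v);return o+d*(z-o[2])/d[2]
def proj(K,T,P):
    P=np.atleast_2d(P);q=(P-T[:3,3])@T[:3,:3];q=q@K.T;return q[:,:2]/q[:,2:]
def cloud(K,T,d):
    v,u=np.mgrid[:d.shape[0],:d.shape[1]]
    p=np.stack([u*d,v*d,d],-1)@np.linalg.inv(K).T
    p=p@T[:3,:3].T+T[:3,3];p[d==0]=np.nan;return p
def crop(im,box,name,f=4):
    a,b,c,d=box;cv2.imwrite("pics/"+name,cv2.resize(im[b:d,a:c,::-1],None,fx=f,fy=f,interpolation=cv2.INTER_CUBIC))
# rows helper: tool-frame shift (in 25mm units) & turn from pose to a desired pose
def down(yaw_z): # tool y down, tool z (jaw axis) horizontal at yaw
    a=np.radians(yaw_z);z=np.array([np.cos(a),np.sin(a),0]);y=np.array([0,0,-1.]);return np.stack([np.cross(y,z),y,z],1)
E
python3 - <<'E'
from h import *
for n in("top","scene"):
    im,d=env.read_camera(n);K,T=cam(n)
    if n=="top":
        crop(im,(150,170,290,300),"c1.png",5);crop(im,(290,90,450,270),"c2.png",3)
    for l,z in [("pot_l_mid",.0475),("pot_m_mid",.0475),("pot_r_mid",.0475),("block",0),("hook_handle",None),("fork_rest",None),("lens",.16),("grip_post",.076),("pad_l",.042),("pad_m",.042),("pad_r",.042)]:
        for r in env.pinpoint(n,l)[:3]:
            u,v=r['at'][0]*640,r['at'][1]*400
            print(n,l,round(r['p'],2),(round(u),round(v)),atz(K,T,u,v,z if z is not None else .15).round(4))
K,T=cam("top");s=env.get_state()
print(s['time_s'])
E
```

```text
top pot_l_mid 0.45 (197, 211) [0.5163 0.3139 0.0475]
top pot_l_mid 0.3 (395, 219) [ 0.503  -0.2249  0.0475]
top pot_r_mid 0.63 (236, 262) [0.3804 0.1999 0.0475]
top pot_r_mid 0.55 (248, 226) [0.4769 0.1739 0.0475]
top pot_r_mid 0.24 (249, 225) [0.4802 0.17   0.0475]
top block 0.97 (222, 218) [0.5046 0.2546 0.    ]
top hook_handle 0.67 (316, 156) [ 0.6469 -0.0095  0.15  ]
top hook_handle 0.55 (179, 139) [0.6876 0.3388 0.15  ]
top fork_rest 0.91 (314, 155) [ 0.6496 -0.0054  0.15  ]
top lens 0.68 (396, 164) [ 0.6277 -0.2072  0.16  ]
top grip_post 0.82 (397, 246) [ 0.4277 -0.223   0.076 ]
top pad_l 0.89 (395, 217) [ 0.5086 -0.2264  0.042 ]
top pad_l 0.88 (367, 216) [ 0.5094 -0.1501  0.042 ]
top pad_l 0.85 (419, 213) [ 0.5199 -0.292   0.042 ]
top pad_m 0.89 (395, 217) [ 0.5086 -0.2264  0.042 ]
top pad_m 0.88 (367, 216) [ 0.5094 -0.1501  0.042 ]
top pad_m 0.85 (419, 213) [ 0.5199 -0.292   0.042 ]
top pad_r 0.89 (395, 217) [ 0.5086 -0.2264  0.042 ]
top pad_r 0.88 (367, 216) [ 0.5094 -0.1501  0.042 ]
top pad_r 0.85 (419, 213) [ 0.5199 -0.292   0.042 ]
scene pot_r_mid 0.64 (351, 156) [0.3809 
[... 192 characters left out ...]
andle 0.82 (471, 209) [0.7984 0.2563 0.15  ]
scene fork_rest 0.92 (348, 214) [ 0.6564 -0.0114  0.15  ]
scene lens 0.73 (269, 233) [ 0.618  -0.1992  0.16  ]
scene grip_post 0.8 (233, 206) [ 0.4183 -0.2147  0.076 ]
scene pad_l 0.82 (274, 229) [ 0.5237 -0.1482  0.042 ]
scene pad_l 0.8 (246, 238) [ 0.5102 -0.223   0.042 ]
scene pad_l 0.65 (222, 252) [ 0.5209 -0.292   0.042 ]
scene pad_m 0.82 (274, 229) [ 0.5237 -0.1482  0.042 ]
scene pad_m 0.8 (246, 238) [ 0.5102 -0.223   0.042 ]
scene pad_m 0.65 (222, 252) [ 0.5209 -0.292   0.042 ]
scene pad_r 0.82 (274, 229) [ 0.5237 -0.1482  0.042 ]
scene pad_r 0.8 (246, 238) [ 0.5102 -0.223   0.042 ]
scene pad_r 0.65 (222, 252) [ 0.5209 -0.292   0.042 ]
1.35
```

View pics/c1.png

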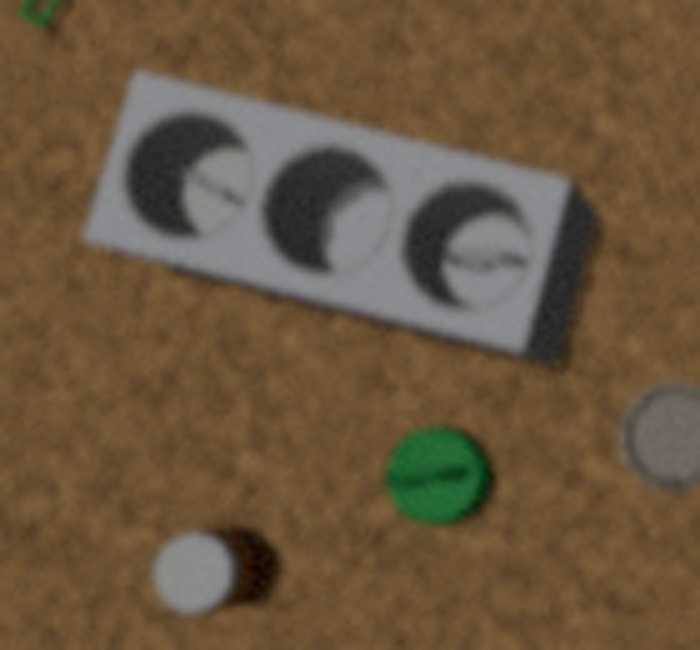

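View pics/c2.png

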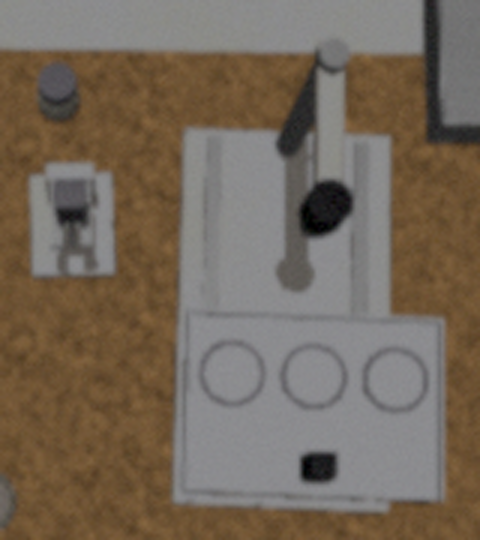

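```bash
cat >> h.py <<'E'
def plan(pos,yaw=None,st=None):
    """print row numbers (tool shift/25mm, turn/5deg) to reach pos with tool down, tool x at yaw"""
    st=st or env.get_state();M=R.from_euler('xyz',st['ee_rot'],degrees=True).as_matrix()
    cy=np.degrees(np.arctan2(M[1,0],M[0,0]))
    if yaw is None: yaw=cy
    sh=M.T@(np.array(pos)-st['tcp_pos'])/.025
    G=R.from_euler('xyz',[-90,0,yaw],degrees=True).as_matrix()
    w=R.from_matrix(M.T@G).as_rotvec(degrees=True)/5
    print("plan",sh.round(3),w.round(3),"cur",st['tcp_pos'].round(4),"yaw",round(cy,2))
E
python3 - <<'E'
from h import *
plan([.62,-.01,.32],0)
E
```

```text
plan [-23.063  -4.215 -13.869] [-0.0000e+00 -3.1865e+01 -1.0000e-03] cur [ 0.203  -0.538   0.2146] yaw -159.33
```

```bash
python3 -m inch '0 -4.2 0 0 0 0 1; 0 -4.2 0 0 0 0 1; 0 -4.2 0 0 0 0 1; -6 -4.2 -4 0 -8 0 1; -12 -4.2 -7 0 -16 0 1; -18 -4.2 -11 0 -24 0 1; -23.06 -4.2 -13.87 0 -31.87 0 1; -23.06 -4.2 -13.87 0 -31.87 0 1; -23.06 -4.2 -13.87 0 -31.87 0 1; -23.06 -4.2 -13.87 0 -31.87 0 1; -23.06 -4.2 -13.87 0 -31.87 0 1; -23.06 -4.2 -13.87 0 -31.87 0 1; -23.06 -4.2 -13.87 0 -31.87 0 1; -23.06 -4.2 -13.87 0 -31.87 0 1; -23.06 -4.2 -13.87 0 -31.87 0 1; -23.06 -4.2 -13.87 0 -31.87 0 1; -23.06 -4.2 -13.87 0 -31.87 0 1; -23.06 -4.2 -13.87 0 -31.87 0 1; -23.06 -4.2 -13.87 0 -31.87 0 1; -23.06 -4.2 -13.87 0 -31.87 0 1'
python3 - <<'E'
from h import *
plan([.62,-.01,.32],0)
E
```

```text
time_s: 3.35
tcp_pos: [0.6199, -0.0096, 0.3187]
ee_rot: [-90.0, 0.1, -12.8]
ft_force: [-0.6, -0.1, 0.0]
grip_width: 0.0918
plan [ 0.006 -0.05  -0.015] [-1.000e-03 -2.566e+00 -1.100e-02] cur [ 0.6199 -0.0096  0.3187] yaw -12.83
```

```bash
python3 -m inch '0 0 0 0 -2.57 0 1; 0 0 0 0 -2.57 0 1; 0 0 0 0 -2.57 0 1; 0 0 0 0 -2.57 0 1'
python3 - <<'E'
from h import *
st=env.get_state();im,d=env.read_camera("wrist");K,T=cam("wrist",st)
cv2.imwrite("pics/w1.png",im[:,:,::-1])
np.savez("w1.npz",im=im,d=d,K=K,T=T)
for l,z in [("hook_handle",.15),("fork_rest",.15)]:
    for r in env.pinpoint("wrist",l)[:3]:
        u,v=r['at'][0]*640,r['at'][1]*400
        print(l,round(r['p'],2),(round(u),round(v)),atz(K,T,u,v,z).round(4))
print(st['tcp_pos'],st['ee_rot'],T[:3,3])
E
```

```text
time_s: 3.75
tcp_pos: [0.6198, -0.01, 0.3192]
ee_rot: [-90.0, 0.0, -0.5]
ft_force: [0.2, 0.4, -1.0]
grip_width: 0.0919
hook_handle 0.92 (567, 225) [0.6755 0.276  0.15  ]
hook_handle 0.77 (330, 204) [0.6474 0.0011 0.15  ]
hook_handle 0.69 (383, 1) [0.4424 0.052  0.15  ]
fork_rest 0.74 (332, 202) [0.645  0.0031 0.15  ]
[ 0.61984175 -0.01003108  0.31918412] [-8.99931857e+01  2.94842278e-02 -4.84133798e-01] [ 0.54716184 -0.00875512  0.48890635]
```

View pics/w1.png

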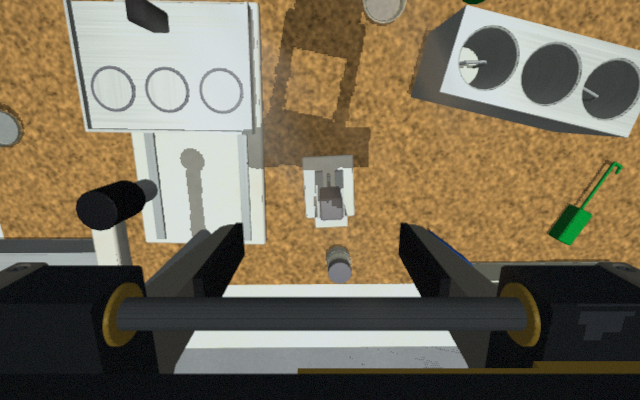

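The wrist view shows the grey hook in its fork at (330,200), the block at (540,75), the pads at (113,88), (167,90) and (221,90), and the green hook at (585,200). The middle well looks empty. Next I'll take the geometry from depth.

Run:
```python
from h import *
Z=np.load("w1.npz");im,d,K,T=Z['im'],Z['d'],Z['K'],Z['T']
crop(im,(280,130,380,240),"c3.png",6)
P=cloud(K,T,d)
# handle region
sub=P[150:240,290:370].reshape(-1,3)
h,e=np.histogram(sub[:,2][~np.isnan(sub[:,2])],bins=np.arange(-.02,.3,.005))
print([(round(a,3),n) for a,n in zip(e,h) if n>20])
top=sub[(sub[:,2]>np.nanmax(sub[:,2])-.006)]
print(np.nanmax(sub[:,2]),len(top),top.mean(0),cv2.minAreaRect((top[:,:2]*1000).astype(np.float32)))
# block top
m=(P[:,:,2]>.112)&(P[:,:,2]<.128)&(P[:,:,1]>.1)
q=P[m];print("block",len(q),q[:,2].mean(),cv2.minAreaRect((q[:,:2]*1000).astype(np.float32)))
K2,T2=cam("top");im2,d2=env.read_camera("top");P2=cloud(K2,T2,d2)
m=(P2[:,:,2]>.112)&(P2[:,:,2]<.128)&(P2[:,:,1]>.1)&(P2[:,:,1]<.4)&(P2[:,:,0]>.4)
q=P2[m];print("block top",len(q),q[:,2].mean(),cv2.minAreaRect((q[:,:2]*1000).astype(np.float32)))
# pads by rays
for l in("pad_m","grip_post"):
  for r in env.pinpoint("wrist",l)[:3]:
    u,v=r['at'][0]*640,r['at'][1]*400
    print(l,round(r['p'],2),(round(u),round(v)),atz(K,T,u,v,.042 if l=="pad_m" else .076).round(4))
for l in("pot_l_mid",):
  for r in env.pinpoint("wrist",l)[:4]:
    u,v=r['at'][0]*640,r['at'][1]*400
    print(l,round(r['p'],2),(round(u),round(v)),atz(K,T,u,v,.0475).round(4))
```

```text
[(np.float64(-0.005), np.int64(2331)), (np.float64(0.0), np.int64(1441)), (np.float64(0.005), np.int64(162)), (np.float64(0.01), np.int64(1731)), (np.float64(0.095), np.int64(498)), (np.float64(0.1), np.int64(192)), (np.float64(0.12), np.int64(22)), (np.float64(0.13), np.int64(25)), (np.float64(0.14), np.int64(24)), (np.float64(0.145), np.int64(25)), (np.float64(0.15), np.int64(23)), (np.float64(0.155), np.int64(423)), (np.float64(0.16), np.int64(88))]
0.16147079119793328 504 [0.64967786 0.00176949 0.15914807] ((650.3944702148438, 1.8696832656860352), (25.622404098510742, 25.964841842651367), 2.4528868198394775)
block 10064 0.11894996998612022 ((506.89739990234375, 249.44760131835938), (234.0251007080078, 91.0157470703125), 76.71971130371094)
block top 1436 0.11981079781810548 ((513.7858276367188, 268.0135498046875), (187.7283935546875, 89.98014831542969), 76.6466064453125)
pad_m 0.93 (221, 90) [ 0.5154 -0.1456  0.042 ]
pad_m 0.83 (115, 88) [ 0.5115 -0.2908  0.042 ]
pad_m 0.64 (168, 93) [ 0.5182 -0.2186  0.042 ]
grip_post 0.8 (148, 16) [ 0.4332 -0.2152  0.076 ]
```

View pics/c3.png

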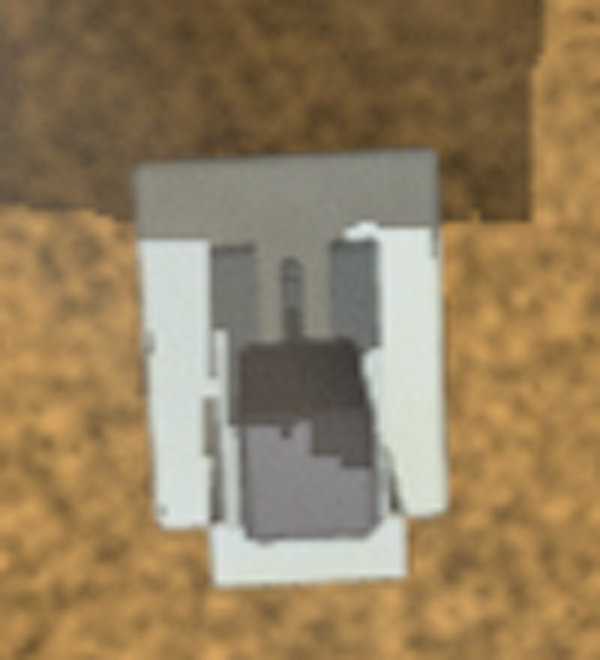

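Run:
```python
from h import *
plan([.6500,.0019,.116],2.5)
Z=np.load("w1.npz");im,d,K,T=Z['im'],Z['d'],Z['K'],Z['T']
crop(im,(60,0,270,140),"c4.png",3.8)
crop(im,(410,0,640,140),"c5.png",3.4)
```

```text
plan [1.2   8.143 0.486] [-0.    -0.579 -0.001] cur [ 0.6199 -0.01    0.3196] yaw -0.4
```

View pics/c4.png

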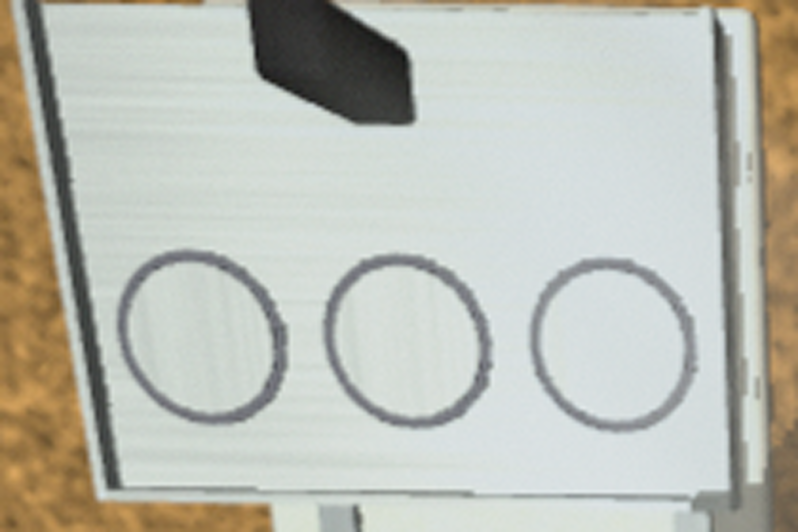

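View pics/c5.png

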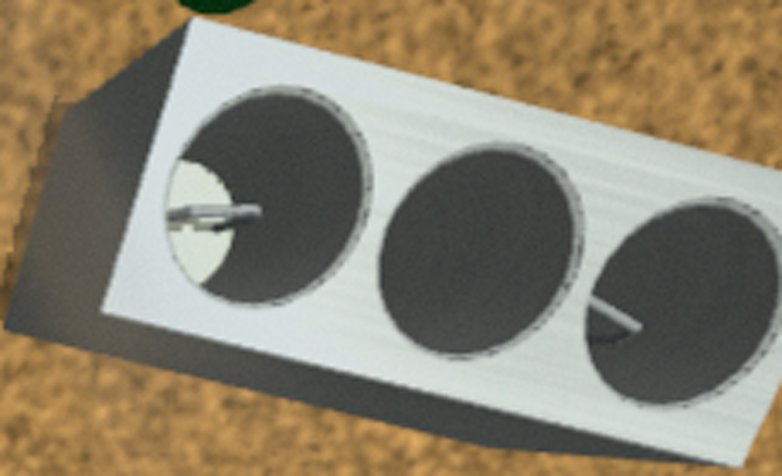

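Hook candidates in the wrist view are the grey one on the fork at (330,200) and the green one on the bench at (585,200). I'm taking the grey one, and crop c3 confirms a grey handle on the prongs with its toe towards the open side. The middle well shows no bail, so it is empty. Next is the grasp.

```bash
python3 -m inch '1.2 3 .49 0 -.58 0 1; 1.2 3 .49 0 -.58 0 1; 1.2 4 .49 0 -.58 0 1; 1.2 5 .49 0 -.58 0 1; 1.2 6 .49 0 -.58 0 1; 1.2 7 .49 0 -.58 0 1; 1.2 7.6 .49 0 -.58 0 1; 1.2 8.15 .49 0 -.58 0 1; 1.2 8.15 .49 0 -.58 0 1; 1.2 8.15 .49 0 -.58 0 -1; 1.2 8.15 .49 0 -.58 0 -1; 1.2 8.15 .49 0 -.58 0 -1; 1.2 8.15 .49 0 -.58 0 -1; 1.2 8.15 .49 0 -.58 0 -1; 1.2 8.15 .49 0 -.58 0 -1; 1.2 8.15 .49 0 -.58 0 -1; 1.2 8.15 .49 0 -.58 0 -1' 30
python3 - <<'E'
from h import *
st=env.get_state();im,d=env.read_camera("wrist")
cv2.imwrite("pics/w2.png",im[:,:,::-1])
E
```

```text
time_s: 5.8
tcp_pos: [0.65, 0.002, 0.1158]
ee_rot: [-90.0, 0.0, 2.5]
ft_force: [-0.1, -0.0, 0.2]
grip_width: 0.03
```

View pics/w2.png

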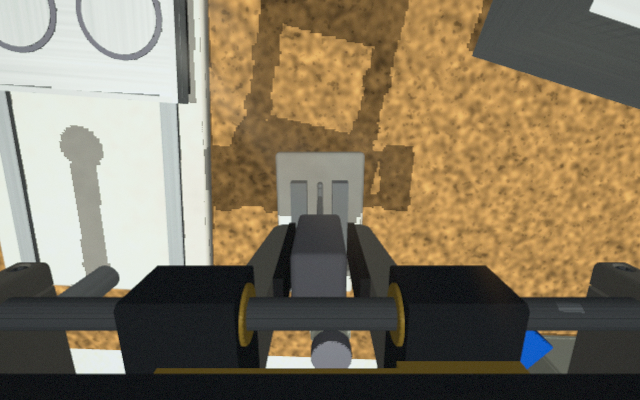

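```bash
python3 -m inch '0 0 0 0 0 0 -1; 0 0 0 0 0 0 -1; 0 0 0 0 0 0 -1; 0 -.3 0 0 0 0 -1; 0 -.3 0 0 0 0 -1; 0 -1 0 0 0 0 -1; 0 -2 0 0 0 0 -1; 0 -3 0 0 0 0 -1; 0 -4 0 0 0 0 -1; 0 -5 0 0 0 0 -1; 0 -6 0 0 0 0 -1; 0 -7 0 0 0 0 -1; 0 -7 0 0 0 0 -1; 0 -7 0 0 0 0 -1' 30
python3 - <<'E'
from h import *
st=env.get_state();print(st['tcp_pos'])
im,d=env.read_camera("wrist")
cv2.imwrite("pics/w3.png",im[:,:,::-1])
# target: camera over right well: TCP such that camera is above
bc=np.array([.5069,.2494]);ay=np.array([np.sin(np.radians(13.28)),np.cos(np.radians(13.28))])
for k in(1,0,-1):print(bc+ay*.074*k)
E
```

```text
time_s: 7.25
tcp_pos: [0.6501, 0.0021, 0.2906]
ee_rot: [-90.0, -0.0, 2.5]
ft_force: [-0.4, -0.5, -1.0]
grip_width: 0.0259
[0.65010563 0.00206226 0.2905868 ]
[0.52389854 0.32142117]
[0.5069 0.2494]
[0.48990146 0.17737883]
```

View pics/w3.png

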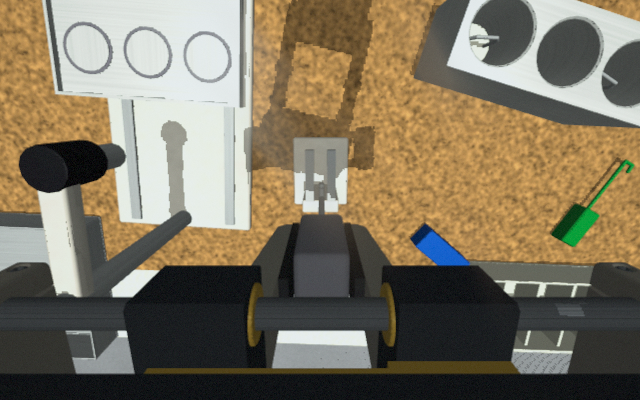

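Run:
```python
from h import *
plan([.57,.20,.32],-13.3)
```

```text
plan [-2.83  -1.221  8.047] [-3.000e-03  3.165e+00 -2.300e-02] cur [0.6495 0.0021 0.2892] yaw 2.53
```

```bash
python3 -m inch '-.4 -1.2 1 0 .5 0 -1; -.8 -1.2 2 0 1 0 -1; -1.2 -1.2 3.5 0 1.5 0 -1; -2 -1.2 5 0 2 0 -1; -2.5 -1.2 6.5 0 2.6 0 -1; -2.83 -1.2 7.5 0 3.17 0 -1; -2.83 -1.2 8.05 0 3.17 0 -1; -2.83 -1.2 8.05 0 3.17 0 -1; -2.83 -1.2 8.05 0 3.17 0 -1'
cat > look.py <<'E'
import sys
from h import *
n=sys.argv[1]
st=env.get_state();im,d=env.read_camera("wrist");K,T=cam("wrist",st)
np.savez(n+".npz",im=im,d=d,K=K,T=T)
cv2.imwrite(f"pics/{n}.png",im[:,:,::-1]);print(st['tcp_pos'].round(4),st['ee_rot'].round(2),st['ft_force'].round(2),st['grip_width'].round(4),"t",st['time_s'])
E
python3 look.py r1
```

```text
time_s: 8.2
tcp_pos: [0.5707, 0.199, 0.3198]
ee_rot: [-90.1, 0.1, -13.3]
ft_force: [-0.3, -0.5, -1.1]
grip_width: 0.0258Traceback (most recent call last):
  File "look.py", line 6, in <module>
    cv2.imwrite(f"pics/{n}.png",im[:,:,::-1]);print(st['tcp_pos'].round(4),st['ee_rot'].round(2),st['ft_force'].round(2),st['grip_width'].round(4),"t",st['time_s'])
                                                                                                                         ^^^^^^^^^^^^^^^^^^^^^^
AttributeError: 'float' object has no attribute 'round'
```

View pics/r1.png

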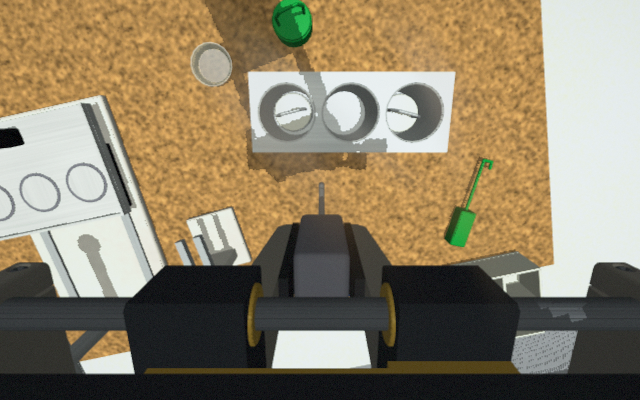

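The r1 view has both wells in sight: the right pot's bail at (291,112), the left pot's at (402,112), and the middle well at (343,110) with no bail.

```bash
sed -i "s/st\['grip_width'\].round(4)/round(st['grip_width'],4)/" look.py
python3 - <<'E'
from h import *
Z=np.load("r1.npz");im,d,K,T=Z['im'],Z['d'],Z['K'],Z['T']
crop(im,(245,65,460,160),"c6.png",3.7)
P=cloud(K,T,d)
m=(P[:,:,2]>.112)&(P[:,:,2]<.128)&(P[:,:,1]>.1)&(P[:,:,0]>.4)&(P[:,:,0]<.6); m[200:]=0
q=P[m];print("block",len(q),q[:,2].mean(),cv2.minAreaRect((q[:,:2]*1000).astype(np.float32)))
for c in ([.4899,.1774],[.5239,.3214]):
    for dz in (.03,):
        m=(np.hypot(P[:,:,0]-c[0],P[:,:,1]-c[1])<.031)&(P[:,:,2]>.07)&(P[:,:,2]<.105)
        q=P[m];
        if len(q)>3:
            mu,_,_=(q.mean(0),0,0);U=np.linalg.svd(q[:,:2]-mu[:2])[2][0];t=(q[:,:2]-mu[:2])@U
            print("bail pts",len(q),mu.round(4),"dir",np.degrees(np.arctan2(U[1],U[0])),"range",t.min(),t.max(),"z",np.percentile(q[:,2],[5,50,95]).round(4))
    m=(np.hypot(P[:,:,0]-c[0],P[:,:,1]-c[1])<.031)&(P[:,:,2]>.035)&(P[:,:,2]<.055)
    print("lid",m.sum(),np.nanmedian(P[m][:,2]))
E
```

```text
block 9042 0.11927684071502509 ((506.610595703125, 249.46649169921875), (232.87049865722656, 89.68809509277344), 76.66934967041016)
bail pts 100 [0.4886 0.179  0.0865] dir -89.42815189055904 range -0.018528925260216968 0.02046236275040258 z [0.077  0.0885 0.0902]
lid 1052 0.04431911825749496
bail pts 105 [0.5228 0.3203 0.0859] dir -113.04368149034383 range -0.032328389545478314 0.017246394969416236 z [0.0747 0.0882 0.0901]
lid 836 0.04446185150368673
```

View pics/c6.png

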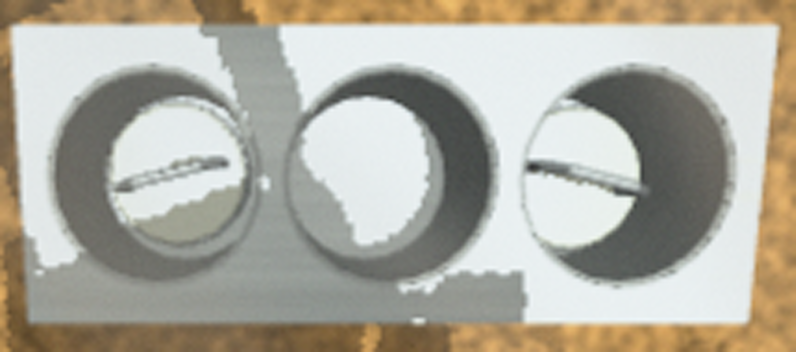

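```bash
cat > bail.py <<'E'
from h import *
def bail(P,c,r=.031,zlo=.083,zhi=.105):
    m=(np.hypot(P[:,:,0]-c[0],P[:,:,1]-c[1])<r)&(P[:,:,2]>zlo)&(P[:,:,2]<zhi)
    q=P[m];q=q[~np.isnan(q[:,2])]
    (vx,vy,x0,y0)=cv2.fitLine(q[:,:2].astype(np.float32),cv2.DIST_HUBER,0,.001,.001).ravel()
    t=(q[:,:2]-[x0,y0])@[vx,vy];mid=(np.percentile(t,2)+np.percentile(t,98))/2
    ctr=np.array([x0,y0])+mid*np.array([vx,vy])
    yaw=np.degrees(np.arctan2(vy,vx))%180
    print("bar n",len(q),"ctr",ctr.round(4),"bar dir",yaw.round(1),"tool yaw",(yaw-90).round(1),"half",(np.ptp(t)/2).round(4),"z",np.median(q[:,2]).round(4))
    return ctr,yaw
E
python3 - <<'E'
from bail import *
Z=np.load("r1.npz");P=cloud(Z['K'],Z['T'],Z['d'])
for c in ([.4899,.1774],[.5239,.3214]): bail(P,c)
m=(np.hypot(P[:,:,0]-.5069,P[:,:,1]-.2494)<.025);print("mid well z",np.nanpercentile(P[m][:,2],[5,50,95]))
K,T=Z['K'],Z['T']
print(proj(K,T,[[.4886,.179,.088],[.5228,.3203,.088]]))
E
```

```text
bar n 79 ctr [0.4886 0.1784] bar dir 90.5 tool yaw 0.5 half 0.0152 z 0.0888
bar n 81 ctr [0.5257 0.3251] bar dir 64.2 tool yaw -25.8 half 0.0224 z 0.0888
mid well z [0.00307415 0.00447058 0.00607826]
[[290.34858181 111.27366389]
 [406.34433808 111.84750166]]
```

Run:
```python
from h import *
Z=np.load("r1.npz");P=cloud(Z['K'],Z['T'],Z['d'])
s=P[180:216,310:334].reshape(-1,3);s=s[(s[:,2]>.15)];print(len(s),s[:,2].min(),s[:,2].max())
M=R.from_euler('xyz',[-90.1,.1,-13.3],degrees=True).as_matrix();t=(s-[.5707,.199,.3198])@M;print(np.percentile(t,[2,50,98],axis=0).round(4))
plan([.5106,.1786,.27],.5)
```

```text
238 0.22113253278536066 0.3104449984681581
[[-0.0147  0.0104 -0.0052]
 [-0.0033  0.0786  0.0007]
 [-0.0005  0.0981  0.0065]]
plan [-2.16   2.004 -1.337] [ 0.011 -2.772 -0.011] cur [0.5709 0.1987 0.32  ] yaw -13.36
```

```bash
python3 -m inch '-.7 .6 -.4 0 -.9 0 -1; -1.4 1.2 -.9 0 -1.8 0 -1; -2.16 1.6 -1.34 0 -2.77 0 -1; -2.16 2 -1.34 0 -2.77 0 -1; -2.16 2 -1.34 0 -2.77 0 -1; -2.16 2 -1.34 0 -2.77 0 -1'
python3 look.py r2
python3 - <<'E'
from bail import *
Z=np.load("r2.npz");P=cloud(Z['K'],Z['T'],Z['d'])
P[200:]=np.nan
bail(P,[.4896,.1774],zhi=.1); plan([.5106,.1786,.16],.5)
E
```

```text
time_s: 8.85
tcp_pos: [0.5113, 0.1794, 0.2711]
ee_rot: [-90.0, -0.0, 0.4]
ft_force: [-0.1, -0.3, -0.5]
grip_width: 0.0257
[0.5113 0.1794 0.2711] [-9.0e+01 -4.0e-02  4.1e-01] [-0.09 -0.3  -0.49] 0.0257 t 8.85
bar n 82 ctr [0.4882 0.178 ] bar dir 90.8 tool yaw 0.8 half 0.0145 z 0.0889
plan [-0.04   4.458 -0.04 ] [-0.002 -0.012  0.015] cur [0.5115 0.1796 0.2715] yaw 0.44
```

View pics/r2.png

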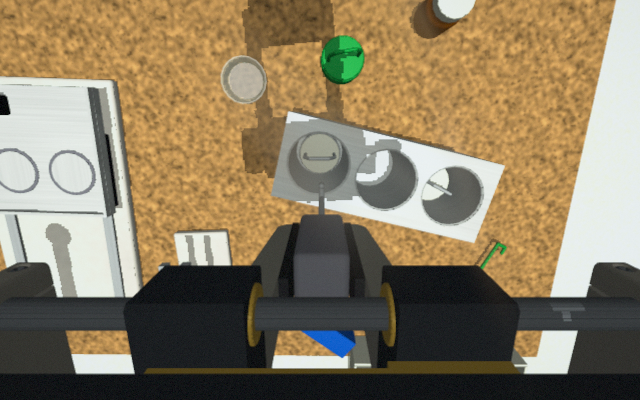

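The right bail at (320,155) lies square in front of the toe at (321,190). Going down into the well with the hook.

```bash
python3 -m inch '-.04 1 -.05 0 0 0 -1; -.04 1.6 -.05 0 0 0 -1; -.04 2.1 -.05 0 0 0 -1; -.04 2.6 -.05 0 0 0 -1; -.04 3.1 -.05 0 0 0 -1; -.04 3.5 -.05 0 0 0 -1; -.04 3.9 -.05 0 0 0 -1; -.04 4.2 -.05 0 0 0 -1; -.04 4.46 -.05 0 0 0 -1; -.04 4.46 -.05 0 0 0 -1; -.04 4.46 -.05 0 0 0 -1'
python3 look.py r3; python3 -c "
from h import *
im=np.load('r3.npz')['im'];crop(im,(220,60,420,240),'r3c.png',3.3)"
```

```text
time_s: 10.0
tcp_pos: [0.5094, 0.1786, 0.1596]
ee_rot: [-90.0, -0.0, 0.5]
ft_force: [0.6, -0.8, -1.2]
grip_width: 0.0259
[0.5094 0.1786 0.1596] [-9.0e+01 -3.0e-02  5.3e-01] [ 0.55 -0.85 -1.15] 0.0259 t 10.0
```

View pics/r3c.png

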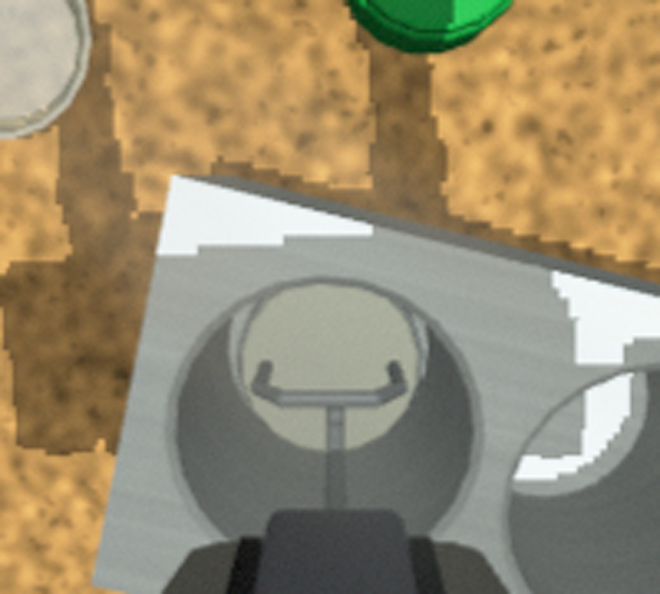

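```bash
python3 -m inch '-.2 0 0 0 0 0 -1; -.4 0 0 0 0 0 -1; -.6 0 0 0 0 0 -1; -.6 0 0 0 0 0 -1; -.6 0 0 0 0 0 -1; -.6 -.2 0 0 0 0 -1; -.6 -.35 0 0 0 0 -1; -.6 -.35 0 0 0 0 -1'
python3 look.py r4; python3 -c "
from h import *
im=np.load('r4.npz')['im'];crop(im,(220,60,420,240),'r4c.png',3.3)"
```

```text
time_s: 10.85
tcp_pos: [0.495, 0.1785, 0.1691]
ee_rot: [-90.0, -0.1, 0.5]
ft_force: [-0.1, 1.0, 0.2]
grip_width: 0.0256
[0.495  0.1785 0.1691] [-89.99  -0.1    0.52] [-0.05  0.99  0.2 ] 0.0256 t 10.85
```

View pics/r4c.png

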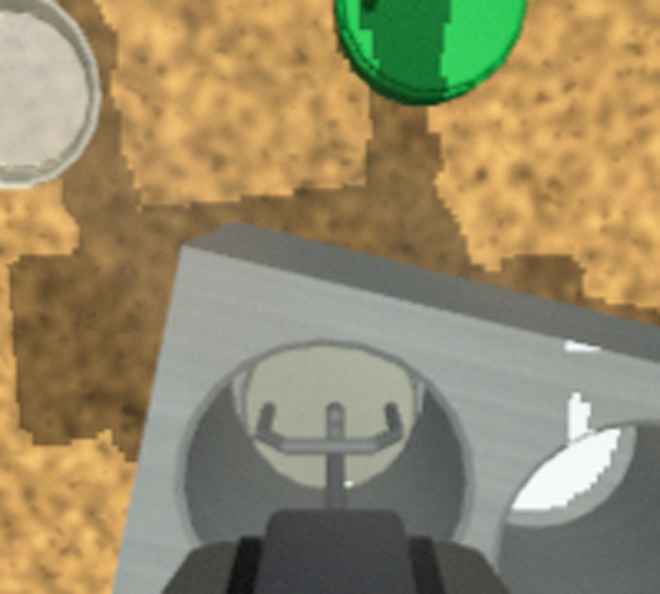

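```bash
python3 -m inch '0 -.2 0 0 0 0 -1; 0 -.35 0 0 0 0 -1; 0 -.5 0 0 0 0 -1; 0 -.65 0 0 0 0 -1; 0 -.8 0 0 0 0 -1; 0 -1 0 0 0 0 -1; 0 -1.3 0 0 0 0 -1; 0 -1.6 0 0 0 0 -1; 0 -1.9 0 0 0 0 -1; 0 -2.2 0 0 0 0 -1; 0 -2.2 0 0 0 0 -1'
python3 look.py r5; python3 -c "
from h import *
im=np.load('r5.npz')['im'];crop(im,(220,60,420,240),'r5c.png',3.3)"
```

```text
time_s: 12.0
tcp_pos: [0.4951, 0.1785, 0.2248]
ee_rot: [-90.0, -0.2, 0.5]
ft_force: [-0.4, -0.1, -3.7]
grip_width: 0.0257
[0.4951 0.1785 0.2248] [-89.98  -0.16   0.53] [-0.42 -0.12 -3.73] 0.0257 t 12.0
```

View pics/r5c.png

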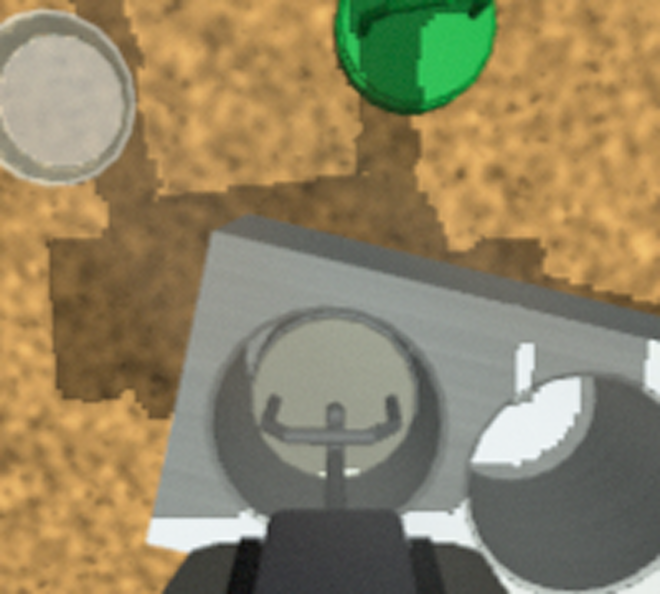

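```bash
python3 -m inch '0 -.3 0 0 0 0 -1; 0 -.7 0 0 0 0 -1; 0 -1.1 0 0 0 0 -1; 0 -1.5 0 0 0 0 -1; 0 -1.9 0 0 0 0 -1; 0 -2.3 0 0 0 0 -1; 0 -2.7 0 0 0 0 -1; 0 -3.1 0 0 0 0 -1; 0 -3.5 0 0 0 0 -1; 0 -3.9 0 0 0 0 -1; 0 -4.2 0 0 0 0 -1; 0 -4.4 0 0 0 0 -1; 0 -4.4 0 0 0 0 -1'
python3 look.py r6
cat > pads.py <<'E'
from h import *
def rings(im,K,T,z=.042,x=(.38,.7),y=(-.42,-.02),name=None,s=2000):
    # orthorectify to plane z, look for the rings
    W,H=int((y[1]-y[0])*s),int((x[1]-x[0])*s)
    vv,uu=np.mgrid[:H,:W]
    P=np.stack([x[0]+vv/s,y[0]+uu/s,np.full(vv.shape,z)],-1).reshape(-1,3)
    p=proj(K,T,P).astype(np.float32).reshape(H,W,2)
    o=cv2.remap(im,p[...,0],p[...,1],cv2.INTER_LINEAR)
    if name: cv2.imwrite("pics/"+name,o[:,:,::-1])
    g=cv2.cvtColor(o,cv2.COLOR_RGB2GRAY)
    c=cv2.HoughCircles(cv2.GaussianBlur(g,(5,5),0),cv2.HOUGH_GRADIENT,1,60,param1=60,param2=18,minRadius=int(.0265*s),maxRadius=int(.031*s))
    r=[] if c is None else [(x[0]+b/s,y[0]+a/s,q/s) for a,b,q in c[0]]
    return np.array(r).round(4)
if __name__=="__main__":
    import sys
    Z=np.load(sys.argv[1]+".npz");print(rings(Z['im'],Z['K'],Z['T'],name=sys.argv[1]+"_o.png"))
E
python3 pads.py w1
python3 - <<'E'
from h import *
from pads import rings
im,d=env.read_camera("top");K,T=cam("top");print(rings(im,K,T,name="top_o.png"))
P=cloud(*cam("top"),d)
E
```

```text
time_s: 13.35
tcp_pos: [0.4945, 0.1784, 0.334]
ee_rot: [-90.0, -0.1, 0.5]
ft_force: [-0.4, 0.9, -3.6]
grip_width: 0.0262
[0.4945 0.1784 0.334 ] [-8.999e+01 -7.000e-02  5.300e-01] [-0.39  0.87 -3.58] 0.0262 t 13.35
[[ 0.5122 -0.2938  0.0302]
 [ 0.5158 -0.1457  0.0302]
 [ 0.5138 -0.2202  0.0302]
 [ 0.6667 -0.3007  0.027 ]]
[]
```

View pics/w1_o.png

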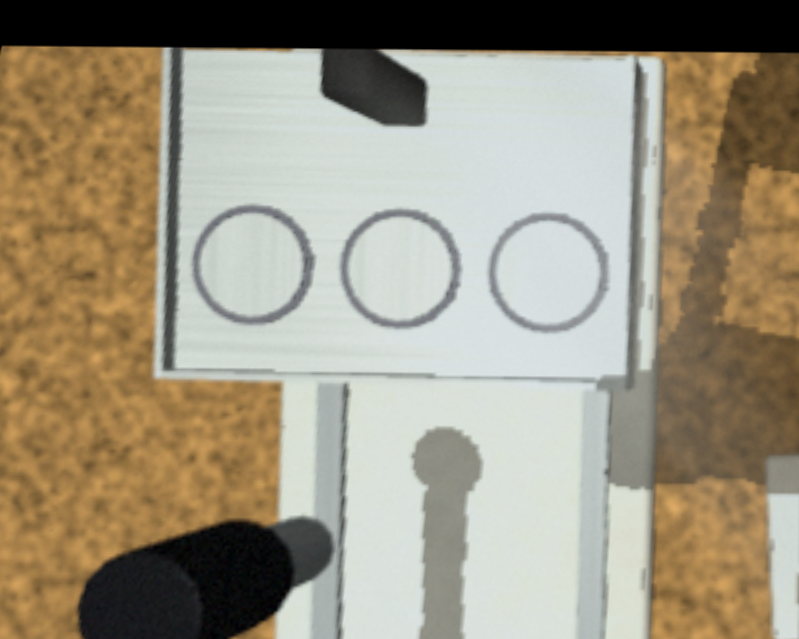

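View pics/r6.png

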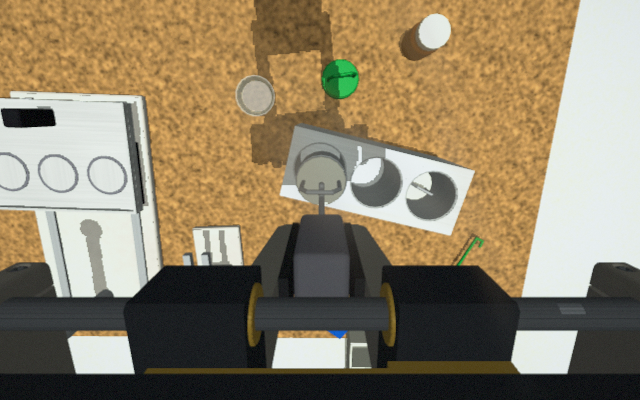

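The right pot hangs cleanly on the hook at (320,178). The rectified view gives the pads at (.516,-.146), (.514,-.220) and (.512,-.294). Carrying the pot over to the right pad.

```bash
python3 - <<'E'
from h import *
plan([.5187,-.294,.335],-1.4)
E
python3 -m inch '.05 0 -.3 0 .02 0 -1; .1 0 -.8 0 .05 0 -1; .15 0 -1.5 0 .1 0 -1; .2 0 -2.4 0 .15 0 -1; .3 0 -3.4 0 .2 0 -1; .4 0 -4.4 0 .3 0 -1; .5 0 -5.4 0 .38 0 -1; .6 0 -6.4 0 .38 0 -1; .7 0 -7.4 0 .38 0 -1; .8 0 -8.4 0 .38 0 -1; .9 0 -9.4 0 .38 0 -1; 1 0 -10.4 0 .38 0 -1; 1 0 -11.4 0 .38 0 -1; 1 0 -12.4 0 .38 0 -1; 1 0 -13.4 0 .38 0 -1; 1 0 -14.3 0 .38 0 -1; 1 0 -15 0 .38 0 -1; 1 0 -15.5 0 .38 0 -1; 1 0 -15.8 0 .38 0 -1; 1 0 -15.9 0 .38 0 -1'
python3 look.py p1
```

```text
plan [  0.81   -0.087 -18.904] [ 0.001  0.385 -0.006] cur [0.4941 0.1784 0.3328] yaw 0.53
time_s: 15.45
tcp_pos: [0.5228, -0.2193, 0.333]
ee_rot: [-90.0, 0.0, -1.4]
ft_force: [-0.0, 0.3, -3.4]
grip_width: 0.0258
[ 0.5228 -0.2193  0.333 ] [-8.998e+01  1.000e-02 -1.400e+00] [-0.01  0.27 -3.37] 0.0258 t 15.45
```

View pics/p1.png

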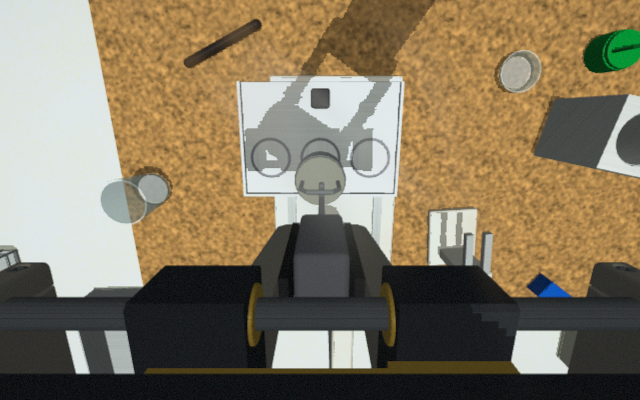

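```bash
python3 pads.py p1
python3 - <<'E'
from bail import *
Z=np.load("p1.npz");P=cloud(Z['K'],Z['T'],Z['d'])
P[195:]=np.nan
for lo,hi in((.225,.26),): bail(P,[.516,-.22],r=.03,zlo=lo,zhi=hi)
s=P[150:195,290:350].reshape(-1,3);h,e=np.histogram(s[:,2][~np.isnan(s[:,2])],np.arange(.02,.32,.01));print([(e[i].round(2),h[i]) for i in range(len(h)) if h[i]>5])
m=(s[:,2]>.18)&(s[:,2]<.21);q=s[m];print(q.mean(0),cv2.minEnclosingCircle((q[:,:2]*1000).astype(np.float32)))
E
```

```text
[[ 0.5158 -0.1457  0.0302]
 [ 0.5128 -0.2942  0.0302]
 [ 0.5148 -0.2202  0.0302]]
bar n 233 ctr [ 0.5157 -0.2195] bar dir 89.2 tool yaw -0.8 half 0.0193 z 0.2392
[(np.float64(0.03), np.int64(29)), (np.float64(0.04), np.int64(783)), (np.float64(0.05), np.int64(6)), (np.float64(0.15), np.int64(14)), (np.float64(0.16), np.int64(38)), (np.float64(0.17), np.int64(44)), (np.float64(0.18), np.int64(180)), (np.float64(0.19), np.int64(1314)), (np.float64(0.2), np.int64(18)), (np.float64(0.21), np.int64(19)), (np.float64(0.22), np.int64(33)), (np.float64(0.23), np.int64(135)), (np.float64(0.24), np.int64(74))]
[ 0.50903613 -0.21945655  0.19433488] ((516.760498046875, -219.71128845214844), 26.855546951293945)
```

View pics/p1_o.png

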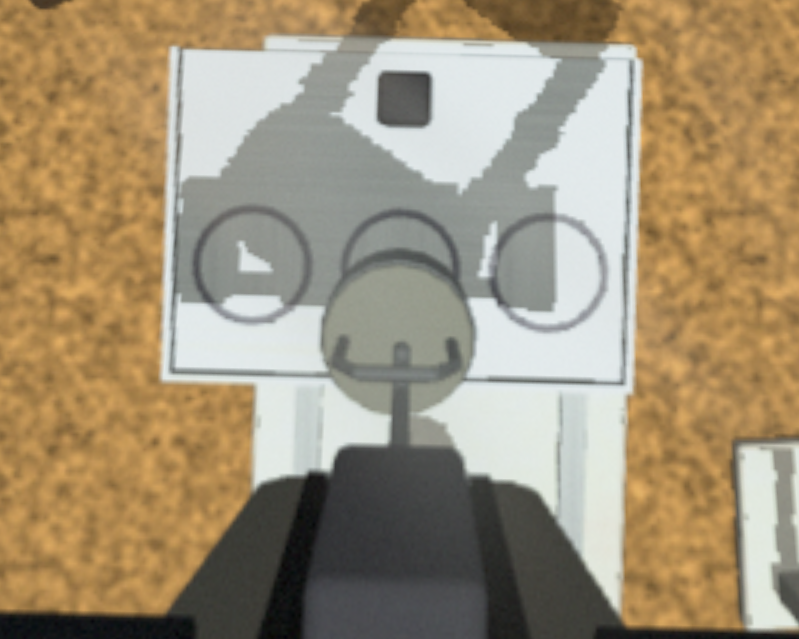

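```bash
python3 - <<'E'
from h import *
plan([.519,-.2939,.24],-1.4)
E
python3 -m inch '0 0 -.3 0 0 0 -1; 0 0 -.8 0 0 0 -1; -.05 0 -1.4 0 0 0 -1; -.1 0 -2 0 0 0 -1; -.12 0 -2.5 0 0 0 -1; -.12 0 -2.8 0 0 0 -1; -.12 0 -2.95 0 0 0 -1; -.12 .3 -2.97 0 0 0 -1; -.12 .8 -2.97 0 0 0 -1; -.12 1.4 -2.97 0 0 0 -1; -.12 2 -2.97 0 0 0 -1; -.12 2.6 -2.97 0 0 0 -1; -.12 3.1 -2.97 0 0 0 -1; -.12 3.5 -2.97 0 0 0 -1; -.12 3.7 -2.97 0 0 0 -1; -.12 3.7 -2.97 0 0 0 -1; -.12 3.7 -2.97 0 0 0 -1'
python3 look.py p2
python3 - <<'E'
from h import *
plan([.519,-.2939,.221],-1.4)
E
```

```text
plan [-0.081  3.72  -2.994] [-0.002  0.003 -0.002] cur [ 0.5228 -0.2191  0.333 ] yaw -1.38
time_s: 17.2
tcp_pos: [0.5183, -0.2932, 0.2412]
ee_rot: [-90.0, -0.0, -1.4]
ft_force: [0.8, -0.1, -2.3]
grip_width: 0.0257
[ 0.5183 -0.2932  0.2412] [-9.004e+01 -5.000e-02 -1.380e+00] [ 0.8  -0.06 -2.31] 0.0257 t 17.2
plan [ 0.021  0.82  -0.021] [0.011 0.005 0.014] cur [ 0.5185 -0.2933  0.2415] yaw -1.37
```

View pics/p2.png

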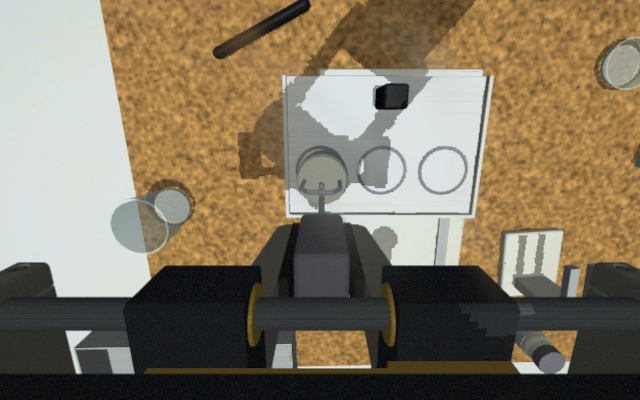

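```bash
python3 -m inch '.02 .1 -.02 0 0 0 -1; .02 .2 -.02 0 0 0 -1; .02 .3 -.02 0 0 0 -1; .02 .4 -.02 0 0 0 -1; .02 .5 -.02 0 0 0 -1; .02 .6 -.02 0 0 0 -1; .02 .65 -.02 0 0 0 -1; .02 .7 -.02 0 0 0 -1; .02 .74 -.02 0 0 0 -1; .02 .78 -.02 0 0 0 -1; .02 .82 -.02 0 0 0 -1; .02 .86 -.02 0 0 0 -1; .02 .9 -.02 0 0 0 -1; .02 .94 -.02 0 0 0 -1; .02 .98 -.02 0 0 0 -1; .02 1.02 -.02 0 0 0 -1; .02 1.02 -.02 0 0 0 -1'
python3 look.py p3;python3 - <<'E'
from bail import *
Z=np.load("p3.npz");P=cloud(Z['K'],Z['T'],Z['d'])
P[200:]=np.nan
c=[.5125,-.294]
m=(np.hypot(P[:,:,0]-c[0],P[:,:,1]-c[1])<.04)&(P[:,:,2]>.07)&(P[:,:,2]<.095)
q=P[m];print("lid",len(q),np.median(q[:,2]),cv2.minEnclosingCircle((q[:,:2]*1000).astype(np.float32)))
bail(P,c,r=.04,zlo=.112,zhi=.135)
im=Z['im'];crop(im,(220,60,420,240),'p3c.png',3.3)
E
```

```text
time_s: 18.95
tcp_pos: [0.5185, -0.2935, 0.215]
ee_rot: [-90.0, 0.0, -1.4]
ft_force: [0.5, -0.4, -2.3]
grip_width: 0.0259
[ 0.5185 -0.2935  0.215 ] [-9.00e+01  1.00e-02 -1.37e+00] [ 0.5  -0.37 -2.27] 0.0259 t 18.95
lid 1630 0.08135875092142297 ((512.6511840820312, -292.1356506347656), 26.874910354614258)
bar n 284 ctr [ 0.512  -0.2922] bar dir 88.4 tool yaw -1.6 half 0.0195 z 0.1255
```

View pics/p3c.png

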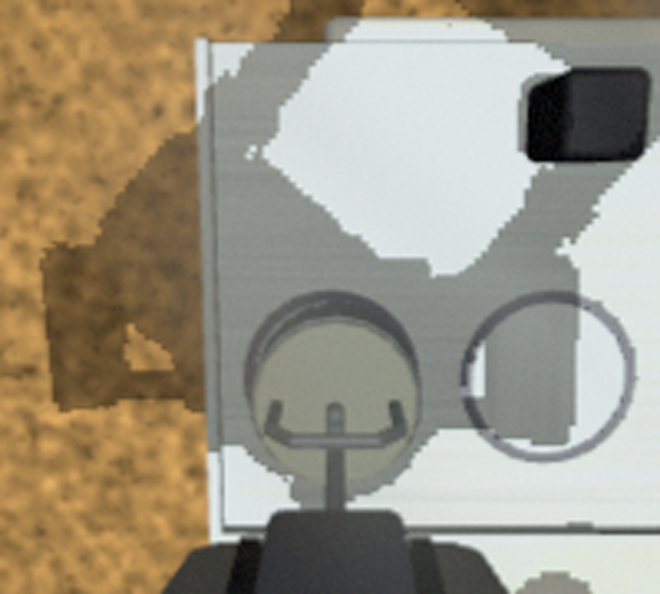

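```bash
python3 -m inch '0 .2 0 0 0 0 -1; 0 .4 0 0 0 0 -1; 0 .56 0 0 0 0 -1; 0 .56 0 0 0 0 -1; .2 .56 0 0 0 0 -1; .4 .56 0 0 0 0 -1; .6 .56 0 0 0 0 -1; .8 .56 0 0 0 0 -1; .92 .56 0 0 0 0 -1; .92 .56 0 0 0 0 -1; .92 .56 0 0 0 0 -1'
python3 look.py p4;python3 -c "
from h import *
im=np.load('p4.npz')['im'];crop(im,(220,60,420,240),'p4c.png',3.3)"
```

```text
time_s: 20.1
tcp_pos: [0.5416, -0.294, 0.201]
ee_rot: [-90.0, 0.0, -1.4]
ft_force: [0.1, 0.2, -0.9]
grip_width: 0.0256
[ 0.5416 -0.294   0.201 ] [-9.00e+01  1.00e-02 -1.37e+00] [ 0.14  0.23 -0.91] 0.0256 t 20.1
```

View pics/p4c.png

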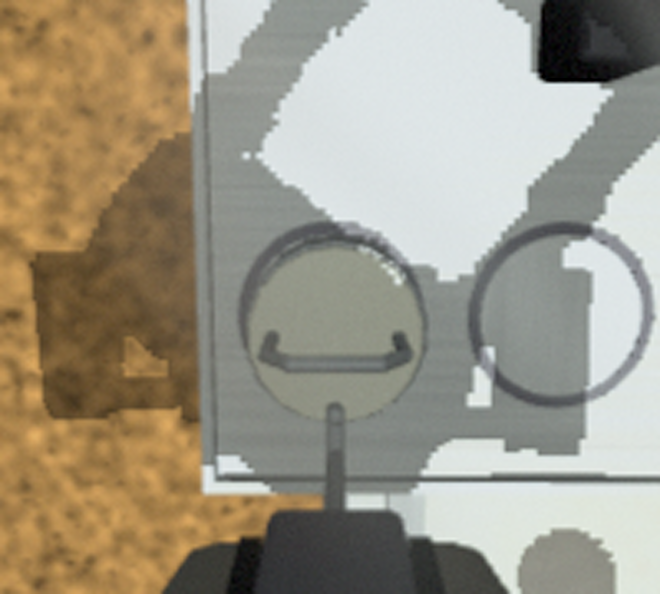

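The right pot stands free on its pad and the toe is clear of the bail (335,360 in the crop). Going up and over to the left well.

```bash
python3 -m inch '0 -.5 0 0 0 0 -1; 0 -1.5 0 0 0 0 -1; 0 -2.5 0 0 0 0 -1; 0 -3.5 0 0 0 0 -1; 0 -4.5 0 0 0 0 -1; 0 -5 0 0 0 0 -1; 0 -5 0 0 0 0 -1'
python3 - <<'E'
from h import *
plan([.59,.31,.325],-24)
E
```

```text
time_s: 20.85
tcp_pos: [0.5423, -0.2948, 0.3291]
ee_rot: [-90.2, -0.2, -1.4]
ft_force: [1.3, 0.3, -1.6]
grip_width: 0.0262
plan [ 1.325  0.093 24.23 ] [0.027 4.524 0.052] cur [ 0.5423 -0.2948  0.3291] yaw -1.38
```

```bash
python3 -m inch '0 0 1 0 0 0 -1; 0 0 2.6 0 0 0 -1; 0 0 4.4 0 .2 0 -1; 0 0 6.2 0 .5 0 -1; .1 0 8 0 .8 0 -1; .2 0 9.8 0 1.2 0 -1; .4 0 11.6 0 1.6 0 -1; .6 0 13.4 0 2 0 -1; .8 0 15.2 0 2.5 0 -1; 1 0 17 0 3 0 -1; 1.2 0 18.8 0 3.5 0 -1; 1.3 0 20.6 0 4 0 -1; 1.3 0 22.4 0 4.5 0 -1; 1.3 0 23.6 0 4.5 0 -1; 1.3 0 24.2 0 4.5 0 -1; 1.3 0 24.2 0 4.5 0 -1; 1.3 0 24.2 0 4.5 0 -1'
python3 look.py l1;python3 - <<'E'
from bail import *
Z=np.load("l1.npz");P=cloud(Z['K'],Z['T'],Z['d'])
P[190:]=np.nan
bail(P,[.5239,.3214],r=.028,zhi=.095)
c=[.5239,.3214]
m=(np.hypot(P[:,:,0]-c[0],P[:,:,1]-c[1])<.033)&(P[:,:,2]>.035)&(P[:,:,2]<.055)
q=P[m];print("lid",len(q),np.median(q[:,2]),cv2.minEnclosingCircle((q[:,:2]*1000).astype(np.float32)))
crop(Z['im'],(220,60,420,210),'l1c.png',4)
E
```

```text
time_s: 22.55
tcp_pos: [0.5886, 0.3087, 0.3254]
ee_rot: [-90.1, 0.0, -23.9]
ft_force: [0.7, -0.1, -0.4]
grip_width: 0.0259
[0.5886 0.3087 0.3254] [-9.008e+01  2.000e-02 -2.391e+01] [ 0.67 -0.1  -0.36] 0.0259 t 22.55
bar n 77 ctr [0.5245 0.3231] bar dir 63.3 tool yaw -26.7 half 0.0149 z 0.0888
lid 1157 0.0443033278393839 ((524.0891723632812, 321.38677978515625), 32.03782272338867)
```

View pics/l1.png

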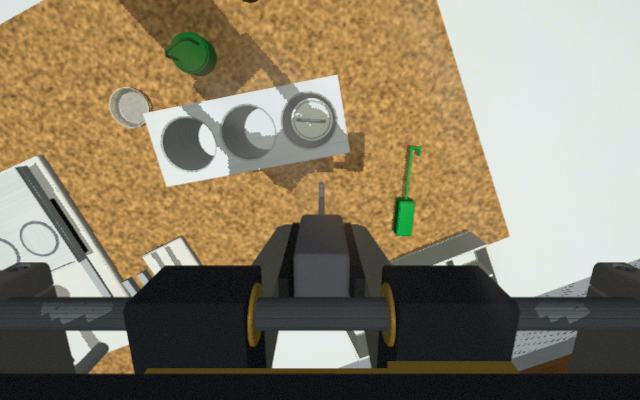

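View pics/l1c.png

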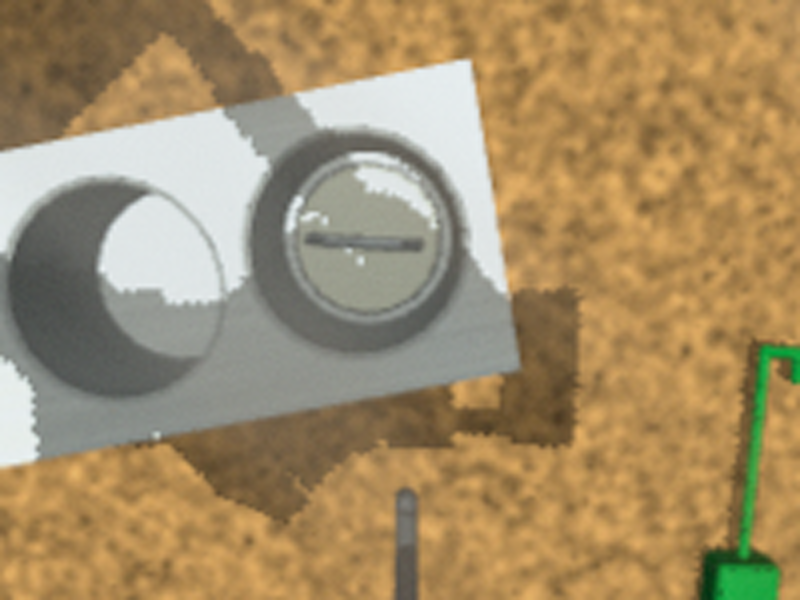

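Run:
```python
from h import *
plan([.5440,.3133,.27],-26.7)
```

```text
plan [-1.718  2.232 -0.544] [ 0.012  0.548 -0.001] cur [0.5888 0.3083 0.3258] yaw -23.96
```

```bash
python3 -m inch '-.6 .6 -.2 0 .2 0 -1; -1.2 1.2 -.4 0 .4 0 -1; -1.72 1.8 -.54 0 .55 0 -1; -1.72 2.2 -.54 0 .55 0 -1; -1.72 2.2 -.54 0 .55 0 -1; -1.72 2.2 -.54 0 .55 0 -1'
python3 look.py l2;python3 - <<'E'
from bail import *
Z=np.load("l2.npz");P=cloud(Z['K'],Z['T'],Z['d'])
P[190:]=np.nan
c,y=bail(P,[.5239,.3214],r=.028,zhi=.095)
plan([.5440,.3133,.16],-26.7)
crop(Z['im'],(220,60,420,210),'l2c.png',4)
E
```

```text
time_s: 23.2
tcp_pos: [0.5447, 0.3142, 0.2716]
ee_rot: [-90.0, -0.0, -26.7]
ft_force: [0.4, 0.1, -0.0]
grip_width: 0.0259
[0.5447 0.3142 0.2716] [-8.998e+01 -4.000e-02 -2.668e+01] [ 0.38  0.15 -0.03] 0.0259 t 23.2
bar n 83 ctr [0.5241 0.3227] bar dir 63.2 tool yaw -26.8 half 0.0156 z 0.089
plan [-0.018  4.483 -0.063] [-0.012  0.005  0.015] cur [0.5449 0.3145 0.2721] yaw -26.68
```

View pics/l2c.png

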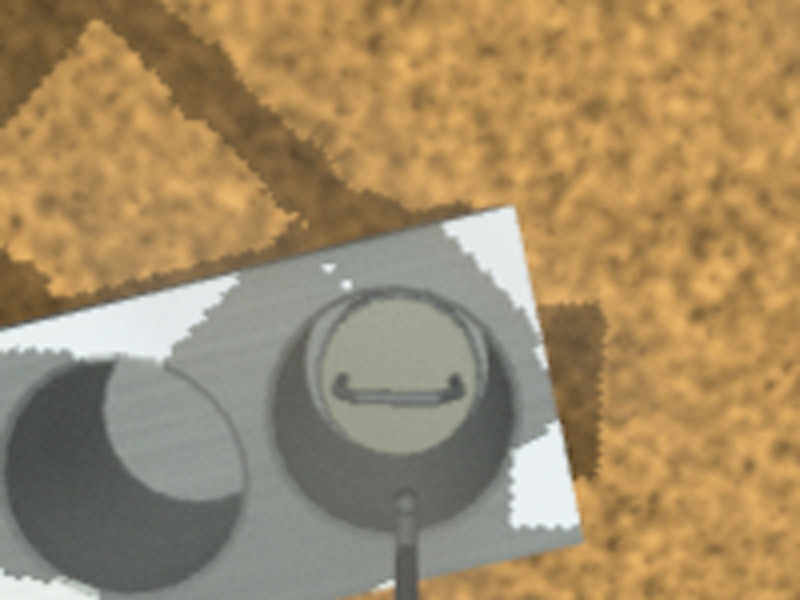

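```bash
python3 -m inch '-.02 1 -.06 0 0 0 -1; -.02 1.6 -.06 0 0 0 -1; -.02 2.1 -.06 0 0 0 -1; -.02 2.6 -.06 0 0 0 -1; -.02 3.1 -.06 0 0 0 -1; -.02 3.5 -.06 0 0 0 -1; -.02 3.9 -.06 0 0 0 -1; -.02 4.2 -.06 0 0 0 -1; -.02 4.46 -.06 0 0 0 -1; -.02 4.46 -.06 0 0 0 -1; -.02 4.46 -.06 0 0 0 -1'
python3 look.py l3; python3 -c "
from h import *
im=np.load('l3.npz')['im'];crop(im,(220,60,420,240),'l3c.png',3.3)"
```

```text
time_s: 24.35
tcp_pos: [0.5428, 0.314, 0.1599]
ee_rot: [-90.0, -0.0, -26.6]
ft_force: [0.7, 0.4, -0.7]
grip_width: 0.0259
[0.5428 0.314  0.1599] [-8.998e+01 -2.000e-02 -2.662e+01] [ 0.71  0.4  -0.71] 0.0259 t 24.35
```

View pics/l3c.png

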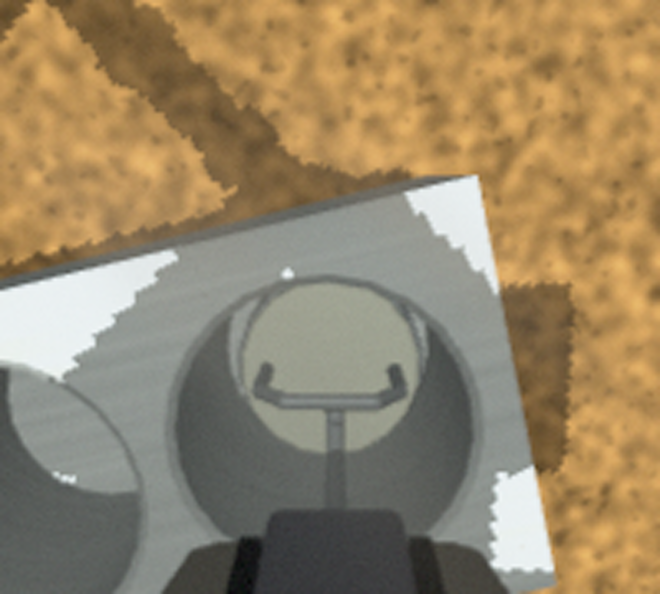

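```bash
python3 -m inch '-.2 0 0 0 0 0 -1; -.4 0 0 0 0 0 -1; -.57 0 0 0 0 0 -1; -.57 0 0 0 0 0 -1; -.57 0 0 0 0 0 -1; -.57 -.2 0 0 0 0 -1; -.57 -.35 0 0 0 0 -1; -.57 -.5 0 0 0 0 -1; -.57 -.65 0 0 0 0 -1; -.57 -.8 0 0 0 0 -1; -.57 -1 0 0 0 0 -1; -.57 -1.2 0 0 0 0 -1; -.57 -1.5 0 0 0 0 -1; -.57 -1.5 0 0 0 0 -1'
python3 look.py l4; python3 -c "
from h import *
im=np.load('l4.npz')['im'];crop(im,(220,60,420,240),'l4c.png',3.3)"
```

```text
time_s: 25.8
tcp_pos: [0.5305, 0.3206, 0.1985]
ee_rot: [-89.9, -0.1, -26.6]
ft_force: [0.6, 0.2, -2.9]
grip_width: 0.0261
[0.5305 0.3206 0.1985] [-8.991e+01 -8.000e-02 -2.662e+01] [ 0.63  0.16 -2.86] 0.0261 t 25.8
```

View pics/l4c.png

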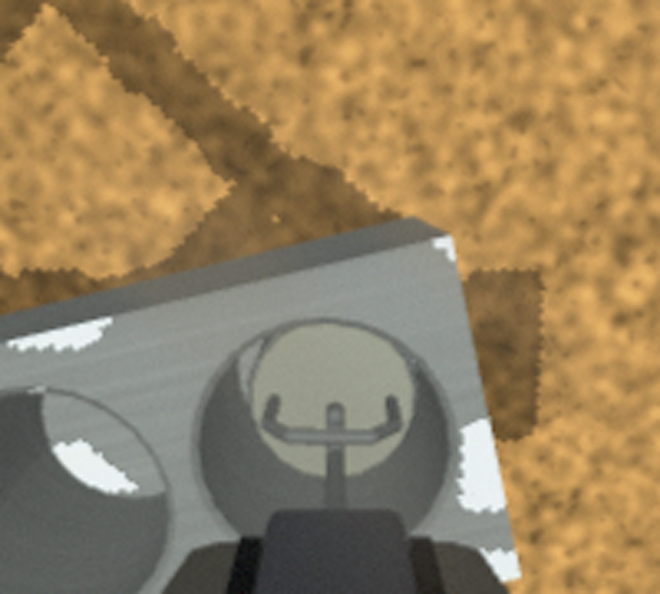

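The left pot has been picked up. The crop shows the bar in the toe's notch at (335,435), so I'm lifting it clear of the well.

```bash
python3 -m inch '0 -.3 0 0 0 0 -1; 0 -.7 0 0 0 0 -1; 0 -1.1 0 0 0 0 -1; 0 -1.5 0 0 0 0 -1; 0 -1.9 0 0 0 0 -1; 0 -2.3 0 0 0 0 -1; 0 -2.7 0 0 0 0 -1; 0 -3.1 0 0 0 0 -1; 0 -3.5 0 0 0 0 -1; 0 -3.9 0 0 0 0 -1; 0 -4.3 0 0 0 0 -1; 0 -4.7 0 0 0 0 -1; 0 -5.1 0 0 0 0 -1; 0 -5.4 0 0 0 0 -1; 0 -5.5 0 0 0 0 -1; 0 -5.5 0 0 0 0 -1'
python3 look.py l5
python3 - <<'E'
from h import *
plan([.5224,-.1459,.335],-1.4)
im,d=env.read_camera("top");crop(im,(150,90,450,300),"t5.png",2.6)
E
```

```text
time_s: 27.45
tcp_pos: [0.5301, 0.3204, 0.335]
ee_rot: [-90.0, -0.0, -26.6]
ft_force: [-0.6, -0.1, -2.6]
grip_width: 0.0259
[0.5301 0.3204 0.335 ] [-8.997e+01 -2.000e-02 -2.662e+01] [-0.57 -0.11 -2.58] 0.0259 t 27.45
plan [  8.089  -0.021 -16.804] [ 2.000e-03 -5.045e+00 -3.000e-03] cur [0.5299 0.3203 0.3344] yaw -26.62
```

View pics/l5.png

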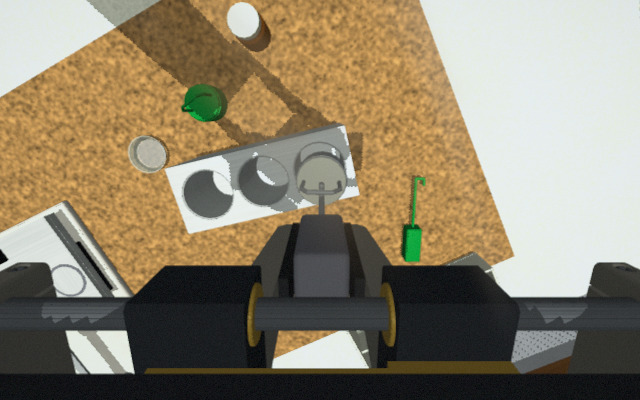

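View pics/t5.png

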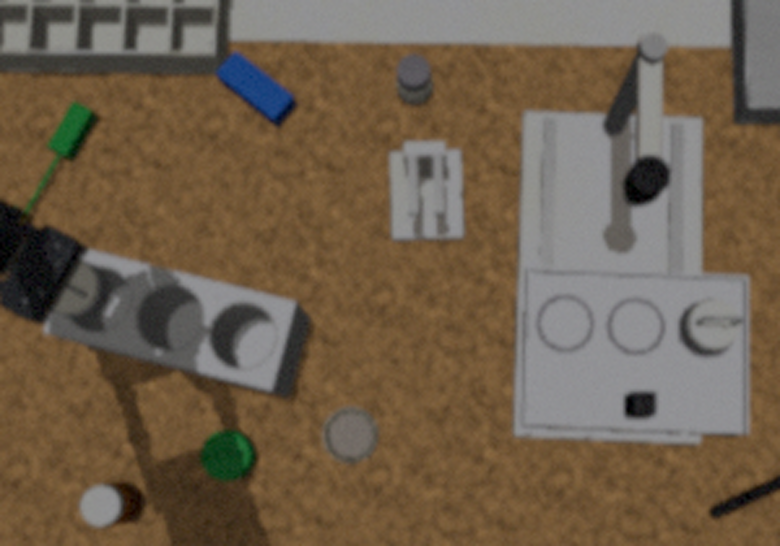

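```bash
python3 -m inch '.14 0 -.3 0 -.1 0 -1; .39 0 -.8 0 -.2 0 -1; .72 0 -1.5 0 -.5 0 -1; 1.16 0 -2.4 0 -.8 0 -1; 1.64 0 -3.4 0 -1.1 0 -1; 2.12 0 -4.4 0 -1.4 0 -1; 2.6 0 -5.4 0 -1.7 0 -1; 3.08 0 -6.4 0 -2 0 -1; 3.56 0 -7.4 0 -2.3 0 -1; 4.04 0 -8.4 0 -2.6 0 -1; 4.53 0 -9.4 0 -2.9 0 -1; 5.01 0 -10.4 0 -3.2 0 -1; 5.5 0 -11.4 0 -3.5 0 -1; 5.97 0 -12.4 0 -3.8 0 -1; 6.45 0 -13.4 0 -4.1 0 -1; 6.93 0 -14.4 0 -4.4 0 -1; 7.36 0 -15.3 0 -4.7 0 -1; 7.75 0 -16.1 0 -4.9 0 -1; 8 0 -16.6 0 -5.05 0 -1; 8.09 0 -16.8 0 -5.05 0 -1'
python3 -m inch '0 0 0 0 0 0 -1; 0 0 0 0 0 0 -1; 0 0 0 0 0 0 -1'
python3 look.py q1;python3 - <<'E'
from bail import *
from pads import rings
Z=np.load("q1.npz");print(rings(Z['im'],Z['K'],Z['T']))
P=cloud(Z['K'],Z['T'],Z['d']);P[198:]=np.nan
bail(P,[.516,-.146],r=.03,zlo=.225,zhi=.26)
m=(np.hypot(P[:,:,0]-.516,P[:,:,1]+.146)<.05)&(P[:,:,2]>.18)&(P[:,:,2]<.21)
q=P[m];print("lid",len(q),np.median(q[:,2]),cv2.minEnclosingCircle((q[:,:2]*1000).astype(np.float32)))
plan([.5224,-.1459,.24],-1.4)
E
```

```text
time_s: 29.55
tcp_pos: [0.5219, -0.1474, 0.3341]
ee_rot: [-90.0, 0.1, -1.5]
ft_force: [0.4, 0.4, -3.7]
grip_width: 0.0257
time_s: 29.85
tcp_pos: [0.5225, -0.1449, 0.3346]
ee_rot: [-90.0, -0.0, -1.3]
ft_force: [0.4, 0.2, -3.2]
grip_width: 0.0258
[ 0.5225 -0.1449  0.3346] [-89.97  -0.    -1.32] [ 0.42  0.17 -3.2 ] 0.0258 t 29.85
[[ 0.5142 -0.2197  0.0302]
 [ 0.5122 -0.2938  0.0296]
 [ 0.5172 -0.1457  0.0307]]
bar n 269 ctr [ 0.5158 -0.1431] bar dir 87.7 tool yaw -2.3 half 0.0193 z 0.2406
lid 1631 0.196879194319796 ((516.30322265625, -137.15113830566406), 27.419235229492188)
plan [-0.005  3.787 -0.039] [-0.004  0.017  0.001] cur [ 0.5225 -0.145   0.3347] yaw -1.31
```

View pics/q1.png

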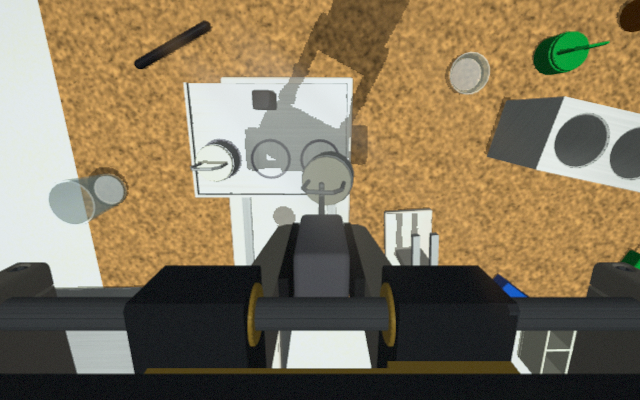

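The hanging pot was still swinging in y after the carry, with its lid centre 8 mm off at (328,175). I'll let it settle.

```bash
python3 -m inch '0 0 0 0 0 0 -1; 0 0 0 0 0 0 -1; 0 0 0 0 0 0 -1; 0 0 0 0 0 0 -1; 0 0 0 0 0 0 -1; 0 0 0 0 0 0 -1; 0 0 0 0 0 0 -1; 0 0 0 0 0 0 -1; 0 0 0 0 0 0 -1; 0 0 0 0 0 0 -1; 0 0 0 0 0 0 -1; 0 0 0 0 0 0 -1; 0 0 0 0 0 0 -1; 0 0 0 0 0 0 -1; 0 0 0 0 0 0 -1'>/dev/null
cat > lid.py <<'E'
from bail import *
for i in range(8):
    st=env.get_state();im,d=env.read_camera("wrist");K,T=cam("wrist",st);P=cloud(K,T,d);P[198:]=np.nan
    z=st['tcp_pos'][2]; c=st['tcp_pos'][:2]
    m=(np.hypot(P[:,:,0]-c[0],P[:,:,1]-c[1])<.05)&(P[:,:,2]>z-.15)&(P[:,:,2]<z-.125)
    q=P[m];(x,y),r=cv2.minEnclosingCircle((q[:,:2]*1000).astype(np.float32));A=np.c_[q[:,:2],np.ones(len(q))]
    s=np.linalg.lstsq(A,q[:,2],rcond=None)[0];print(round(x,1),round(y,1),round(r,1),"tilt deg x,y",np.degrees(s[:2]).round(1))
E
python3 lid.py
```

```text
516.8 -142.9 27.0 tilt deg x,y [4.  1.7]
516.1 -143.6 26.9 tilt deg x,y [4.  1.3]
516.5 -144.3 26.9 tilt deg x,y [3.7 1.1]
516.3 -145.4 26.8 tilt deg x,y [3.9 0.4]
516.5 -146.0 26.9 tilt deg x,y [ 3.8 -0.3]
516.5 -146.2 26.8 tilt deg x,y [ 3.7 -0.3]
516.5 -145.9 26.8 tilt deg x,y [ 3.7 -0.4]
516.5 -145.4 26.9 tilt deg x,y [3.8 0.1]
```

```bash
python3 -m inch '0 .2 -.03 0 0 0 -1; -.02 .6 -.04 0 0 0 -1; -.02 1.1 -.04 0 0 0 -1; -.02 1.6 -.04 0 0 0 -1; -.02 2.1 -.04 0 0 0 -1; -.02 2.6 -.04 0 0 0 -1; -.02 3.1 -.04 0 0 0 -1; -.02 3.5 -.04 0 0 0 -1; -.02 3.75 -.04 0 0 0 -1; -.02 3.9 -.04 0 0 0 -1; -.02 3.9 -.04 0 0 0 -1; -.02 3.9 -.04 0 0 0 -1; -.02 3.9 -.04 0 0 0 -1; -.02 3.9 -.04 0 0 0 -1; -.02 3.9 -.04 0 0 0 -1; -.02 3.9 -.04 0 0 0 -1'
python3 lid.py; python3 look.py q2
```

```text
time_s: 33.4
tcp_pos: [0.5221, -0.1468, 0.2373]
ee_rot: [-90.0, -0.0, -1.4]
ft_force: [-0.2, -0.4, -2.8]
grip_width: 0.0256
516.2 -145.9 26.9 tilt deg x,y [4.  0.6]
516.2 -146.1 27.1 tilt deg x,y [3.6 0.8]
515.8 -146.0 26.8 tilt deg x,y [4.  0.6]
515.8 -145.9 26.8 tilt deg x,y [3.9 0.7]
515.8 -146.0 26.8 tilt deg x,y [3.8 0.6]
516.2 -145.9 27.0 tilt deg x,y [3.8 0.7]
516.1 -145.9 26.9 tilt deg x,y [3.6 0.6]
516.1 -146.0 27.0 tilt deg x,y [3.7 0.6]
[ 0.522  -0.1468  0.2371] [-90.     0.    -1.37] [ 0.64  0.9  -2.55] 0.0259 t 33.8
```

View pics/q2.png

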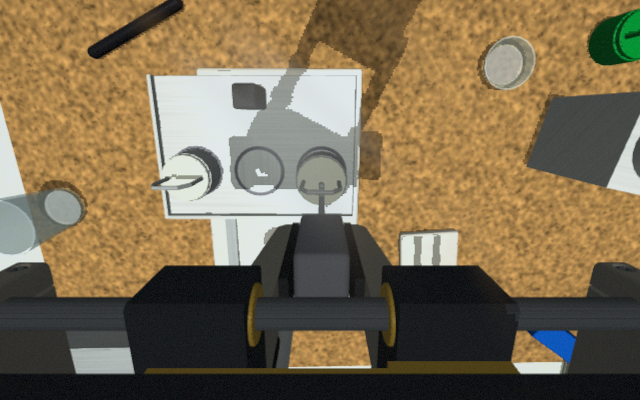

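Settled and centred over the left pad at (320,178). Setting it down slowly.

```bash
python3 -m inch '0 .1 0 0 0 0 -1; 0 .2 0 0 0 0 -1; 0 .3 0 0 0 0 -1; 0 .4 0 0 0 0 -1; 0 .48 0 0 0 0 -1; 0 .52 0 0 0 0 -1; 0 .56 0 0 0 0 -1; 0 .6 0 0 0 0 -1; 0 .64 0 0 0 0 -1; 0 .68 0 0 0 0 -1; 0 .72 0 0 0 0 -1; 0 .76 0 0 0 0 -1; 0 .8 0 0 0 0 -1; 0 .84 0 0 0 0 -1; 0 .88 0 0 0 0 -1; 0 .88 0 0 0 0 -1'
python3 look.py q3;python3 - <<'E'
from bail import *
Z=np.load("q3.npz");P=cloud(Z['K'],Z['T'],Z['d'])
P[200:]=np.nan
c=[.516,-.146]
m=(np.hypot(P[:,:,0]-c[0],P[:,:,1]-c[1])<.04)&(P[:,:,2]>.07)&(P[:,:,2]<.095)
q=P[m];print("lid",len(q),np.median(q[:,2]),cv2.minEnclosingCircle((q[:,:2]*1000).astype(np.float32)))
bail(P,c,r=.04,zlo=.112,zhi=.135)
im=Z['im'];crop(im,(220,60,420,240),'q3c.png',3.3)
E
```

```text
time_s: 35.45
tcp_pos: [0.5219, -0.1468, 0.215]
ee_rot: [-90.0, 0.0, -1.4]
ft_force: [0.3, 0.1, -1.6]
grip_width: 0.0257
[ 0.5219 -0.1468  0.215 ] [-9.00e+01  1.00e-02 -1.37e+00] [ 0.33  0.11 -1.59] 0.0257 t 35.45
lid 1632 0.08138034714471315 ((515.998779296875, -145.46334838867188), 26.819795608520508)
bar n 285 ctr [ 0.5154 -0.1455] bar dir 87.9 tool yaw -2.1 half 0.0195 z 0.1252
```

View pics/q3c.png

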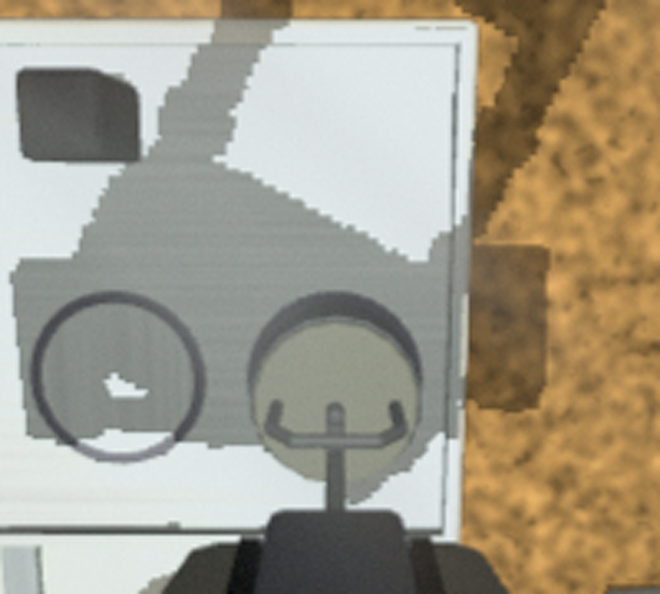

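```bash
python3 -m inch '0 .2 0 0 0 0 -1; 0 .4 0 0 0 0 -1; 0 .56 0 0 0 0 -1; 0 .56 0 0 0 0 -1; .2 .56 0 0 0 0 -1; .4 .56 0 0 0 0 -1; .6 .56 0 0 0 0 -1; .8 .56 0 0 0 0 -1; .92 .56 0 0 0 0 -1; .92 .56 0 0 0 0 -1; .92 .56 0 0 0 0 -1'
python3 look.py q4;python3 -c "
from h import *
im=np.load('q4.npz')['im'];crop(im,(220,60,420,240),'q4c.png',3.3)"
```

```text
time_s: 36.6
tcp_pos: [0.545, -0.1473, 0.201]
ee_rot: [-90.0, 0.0, -1.4]
ft_force: [-0.5, -0.5, -0.9]
grip_width: 0.0257
[ 0.545  -0.1473  0.201 ] [-9.00e+01  2.00e-02 -1.37e+00] [-0.45 -0.51 -0.92] 0.0257 t 36.6
```

View pics/q4c.png

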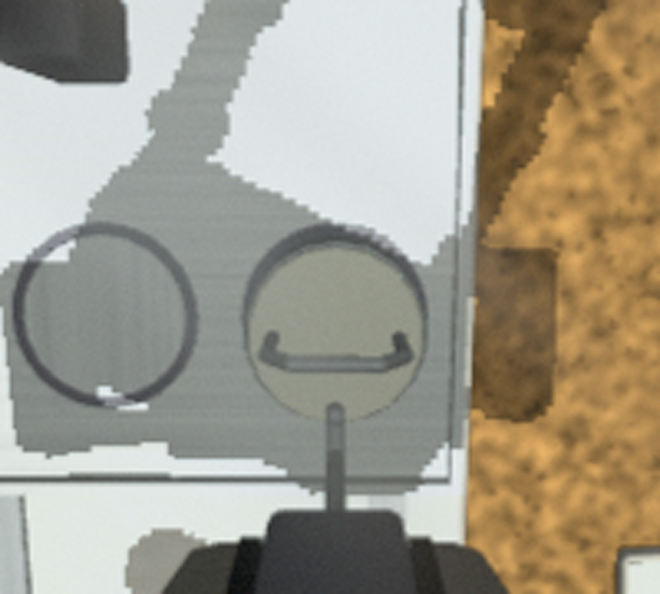

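```bash
python3 -m inch '0 -.5 0 0 0 0 -1; 0 -1.5 0 0 0 0 -1; 0 -2.5 0 0 0 0 -1; 0 -3.5 0 0 0 0 -1; 0 -4.2 0 0 0 0 -1; 0 -4.4 0 0 0 0 -1; 0 -4.4 0 0 0 0 -1; 0 -4.4 0 0 0 0 -1'
python3 - <<'E'
from h import *
plan([.6502,.002,.29],2.5)
E
```

```text
time_s: 37.45
tcp_pos: [0.5446, -0.1471, 0.3101]
ee_rot: [-90.0, 0.1, -1.4]
ft_force: [0.5, 0.1, -1.3]
grip_width: 0.0262
plan [4.082 0.804 6.065] [-0.008 -0.775 -0.016] cur [ 0.5446 -0.1471  0.3101] yaw -1.38
```

```bash
python3 -m inch '.2 0 1 0 0 0 -1; .6 0 2.4 0 -.2 0 -1; 1.6 0 4 0 -.5 0 -1; 2.8 .2 5.2 0 -.78 0 -1; 3.6 .5 6.07 0 -.78 0 -1; 4.08 .8 6.07 0 -.78 0 -1; 4.08 .8 6.07 0 -.78 0 -1; 4.08 .8 6.07 0 -.78 0 -1; 4.08 .8 6.07 0 -.78 0 -1; 4.08 .8 6.07 0 -.78 0 -1'
python3 look.py f1
python3 - <<'E'
from h import *
plan([.6502,.002,.1175],2.5)
crop(np.load('f1.npz')['im'],(240,80,400,260),'f1c.png',3.3)
E
```

```text
time_s: 38.45
tcp_pos: [0.6503, 0.0014, 0.2918]
ee_rot: [-90.0, -0.0, 2.5]
ft_force: [-0.1, 0.7, -0.7]
grip_width: 0.0259
[0.6503 0.0014 0.2918] [-9.001e+01 -5.000e-02  2.470e+00] [-0.11  0.74 -0.73] 0.0259 t 38.45
plan [-0.011  6.973  0.025] [ 0.002 -0.004  0.01 ] cur [0.6503 0.0014 0.2918] yaw 2.48
```

View pics/f1c.png

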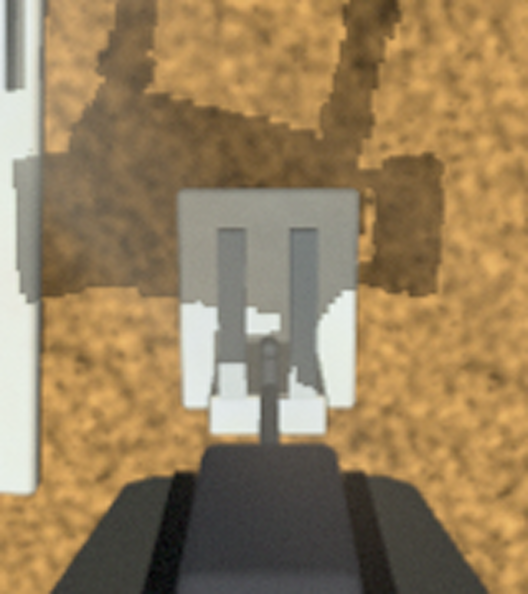

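The toe is in line with the fork's slot at (267,350). Lowering.

```bash
python3 -m inch '0 .8 .02 0 0 0 -1; 0 1.6 .02 0 0 0 -1; 0 2.4 .02 0 0 0 -1; 0 3.2 .02 0 0 0 -1; 0 4 .02 0 0 0 -1; 0 4.8 .02 0 0 0 -1; 0 5.4 .02 0 0 0 -1; 0 5.9 .02 0 0 0 -1; 0 6.3 .02 0 0 0 -1; 0 6.6 .02 0 0 0 -1; 0 6.8 .02 0 0 0 -1; 0 6.95 .02 0 0 0 -1; 0 6.95 .02 0 0 0 -1'
python3 look.py f2
```

```text
time_s: 39.8
tcp_pos: [0.6505, 0.0025, 0.1171]
ee_rot: [-90.0, 0.0, 2.5]
ft_force: [-0.0, 0.2, -0.7]
grip_width: 0.0259
[0.6505 0.0025 0.1171] [-9.00e+01  2.00e-02  2.53e+00] [-0.02  0.23 -0.66] 0.0259 t 39.8
```

View pics/f2.png

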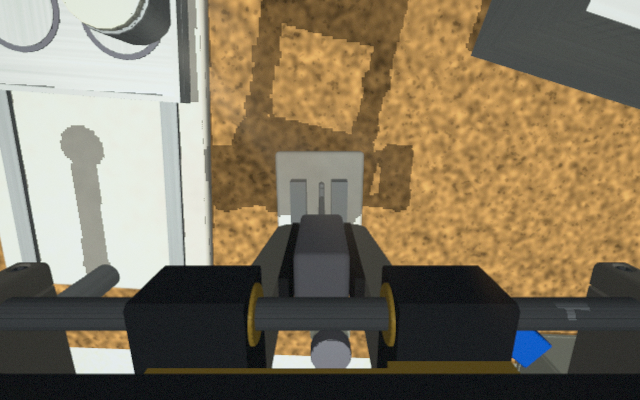

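```bash
python3 -m inch '0 .02 0 0 0 0 -1; 0 .04 0 0 0 0 -1; 0 .06 0 0 0 0 -1; 0 .06 0 0 0 0 -1'
python3 -m inch '0 0 0 0 0 0 0; 0 0 0 0 0 0 0; 0 0 0 0 0 0 0; 0 0 0 0 0 0 0; 0 0 0 0 0 0 0; 0 0 0 0 0 0 0; 0 0 0 0 0 0 0; 0 0 0 0 0 0 0'
python3 look.py f3
```

```text
time_s: 40.25
tcp_pos: [0.6506, 0.0024, 0.1159]
ee_rot: [-90.0, -0.0, 2.5]
ft_force: [0.9, -0.3, -0.6]
grip_width: 0.0261
time_s: 41.05
tcp_pos: [0.6506, 0.0024, 0.1159]
ee_rot: [-90.0, -0.0, 2.5]
ft_force: [-0.3, -0.9, -0.5]
grip_width: 0.046
[0.6506 0.0024 0.1159] [-90.    -0.     2.53] [-0.25 -0.89 -0.49] 0.046 t 41.05
```

View pics/f3.png

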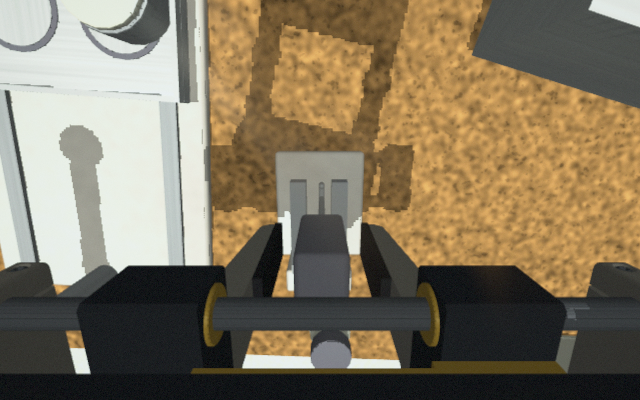

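```bash
python3 -m inch '0 -.5 0 0 0 0 0; 0 -1.5 0 0 0 0 0; 0 -3 0 0 0 0 0; 0 -4.5 0 0 0 0 0; 0 -6 0 0 0 0 0; 0 -7.5 0 0 0 0 1; 0 -7.5 0 0 0 0 1; 0 -7.5 0 0 0 0 1; 0 -7.5 0 0 0 0 1'
python3 look.py g0
python3 - <<'E'
from h import *
for f in("w1","p1","g0","top","scene"):
    if f in("top","scene"):
        im,d=env.read_camera(f);K,T=cam(f);P=cloud(K,T,d)
    else:
        Z=np.load(f+".npz");P=cloud(Z['K'],Z['T'],Z['d'])
    for lo,hi in((.155,.215),(.215,.26)):
        m=(P[:,:,2]>lo)&(P[:,:,2]<hi)&(P[:,:,0]>.56)&(P[:,:,0]<.85)&(P[:,:,1]<-.12)&(P[:,:,1]>-.32)
        q=P[m]
        if len(q)>5: print(f,lo,len(q),"x",np.percentile(q[:,0],[1,50,99]).round(4),"y",np.percentile(q[:,1],[1,50,99]).round(4),"z",np.percentile(q[:,2],[1,99]).round(4))
im,d=env.read_camera("top");crop(im,(340,90,450,270),"t6.png",3.3)
im,d=env.read_camera("scene");crop(im,(180,180,350,340),"s6.png",3.6)
plan([.6,-.16,.36],0)
E
```

```text
time_s: 42.0
tcp_pos: [0.6499, 0.0025, 0.302]
ee_rot: [-90.0, 0.1, 2.5]
ft_force: [0.8, 0.1, -0.3]
grip_width: 0.0761
[0.6499 0.0025 0.302 ] [-89.97   0.13   2.52] [ 0.78  0.15 -0.28] 0.0761 t 42.0
w1 0.155 841 x [0.6075 0.6206 0.7293] y [-0.2076 -0.1883 -0.1814] z [0.1587 0.2147]
w1 0.215 3318 x [0.6077 0.6331 0.6776] y [-0.2142 -0.1932 -0.1816] z [0.2164 0.2407]
p1 0.155 60 x [0.7327 0.7352 0.7401] y [-0.2145 -0.2135 -0.2122] z [0.1553 0.2055]
p1 0.215 832 x [0.6614 0.6842 0.7071] y [-0.2126 -0.2014 -0.1908] z [0.2242 0.238 ]
g0 0.155 1495 x [0.6076 0.6286 0.7423] y [-0.2067 -0.1901 -0.1814] z [0.1562 0.2145]
g0 0.215 5800 x [0.608  0.6468 0.7099] y [-0.2137 -0.1933 -0.1816] z [0.2166 0.2407]
top 0.155 84 x [0.6091 0.7298 0.7423] y [-0.21   -0.1962 -0.1852] z [0.1559 0.2134]
top 0.215 717 x [0.6093 0.6726 0.7506] y [-0.2171 -0.2025 -0.1858] z [0.2167 0.2522]
scene 0.155 315 x [0.6276 0.7475 0.7543] y [-0.2187 -0.2096 -0.1958] z [0.1555 0.2144]
scene 0.215 901 x [0.6134 0.6886 0.7566] y [-0.218  -0.2059 -0.1867] z [0.2183 0.251 ]
plan [-2.294 -2.315 -6.404] [-0.005  0.505 -0.024] cur [0.6501 0.0025 0.3021] yaw 2.53
```

View pics/g0.png

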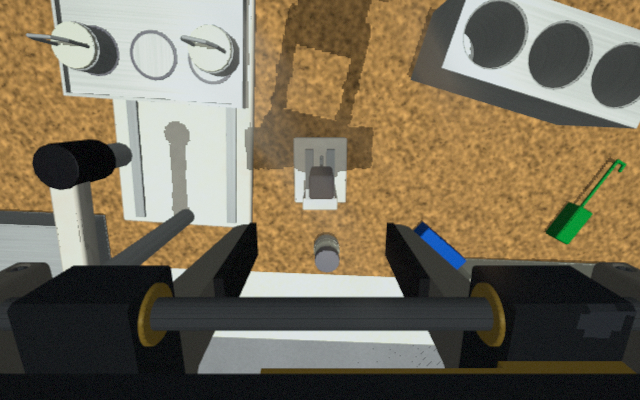

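View pics/s6.png

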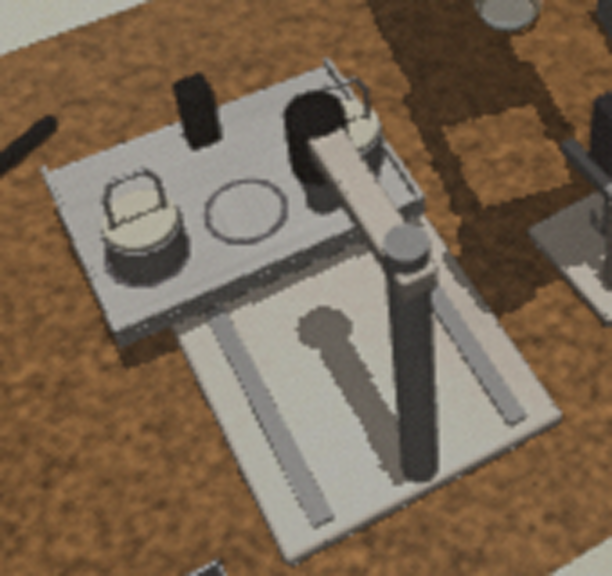

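View pics/t6.png

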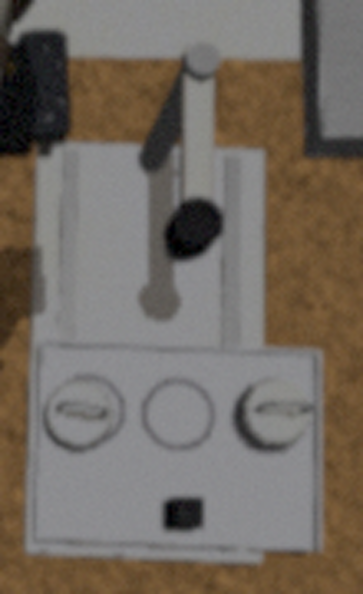

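Run:
```python
from h import *
from scipy.optimize import least_squares
for f in("w1","g0"):
    Z=np.load(f+".npz");P=cloud(Z['K'],Z['T'],Z['d']);im=Z['im'];dark=im.max(2)<70
    reg=(P[:,:,0]>.59)&(P[:,:,0]<.67)&(P[:,:,1]<-.15)&(P[:,:,1]>-.25)
    for lo,hi in((.16,.18),(.18,.20),(.2,.215),(.23,.245)):
        m=reg&(P[:,:,2]>lo)&(P[:,:,2]<hi)&dark; q=P[m]
        if len(q)<20: continue
        r=least_squares(lambda p:np.hypot(q[:,0]-p[0],q[:,1]-p[1])-p[2],[.63,-.2,.02],loss="soft_l1",f_scale=.001).x
        r2=least_squares(lambda p:np.hypot(q[:,0]-p[0],q[:,1]-p[1])-.018,[.63,-.2],loss="soft_l1",f_scale=.001).x
        print(f,lo,len(q),"fit",r.round(4),"r18",r2.round(4),"ext",q.min(0).round(4)[:2],q.max(0).round(4)[:2],cv2.minEnclosingCircle((q[:,:2]*1000).astype(np.float32)))
```

```text
w1 0.16 145 fit [ 0.6252 -0.1992  0.0114] r18 [ 0.6263 -0.2062] ext [ 0.614  -0.1969] [ 0.6343 -0.1866] ((624.16943359375, -194.78958129882812), 10.38939380645752)
w1 0.18 115 fit [ 0.6211 -0.1981  0.0133] r18 [ 0.6217 -0.2037] ext [ 0.6083 -0.1943] [ 0.6354 -0.1816] ((621.8889770507812, -189.71884155273438), 14.324881553649902)
w1 0.2 376 fit [ 0.6252 -0.1995  0.0176] r18 [ 0.6253 -0.1999] ext [ 0.6072 -0.2011] [ 0.6403 -0.181 ] ((623.9402465820312, -195.68557739257812), 17.16481590270996)
w1 0.23 1553 fit [ 0.624  -0.1967  0.0134] r18 [ 0.626  -0.2001] ext [ 0.6074 -0.2168] [ 0.6419 -0.1809] ((624.5374145507812, -199.2084197998047), 18.322690963745117)
g0 0.16 183 fit [ 0.6252 -0.1992  0.0114] r18 [ 0.6253 -0.2063] ext [ 0.6143 -0.1972] [ 0.6347 -0.1866] ((624.476806640625, -194.68258666992188), 10.501189231872559)
g0 0.18 178 fit [ 0.6216 -0.1978  0.0136] r18 [ 0.6221 -0.203 ] ext [ 0.6081 -0.1965] [ 0.6393 -0.1811] ((623.6887817382812, -191.7947235107422), 15.759517669677734)
g0 0.2 478 fit [ 0.6251 -0.1995  0.0177] r18 [ 0.6252 -0.1999] ext [ 0.6076 -0.1987] [ 0.6416 -0.1804] ((624.599365234375, -195.77186584472656), 17.2669620513916)
g0 0.23 2022 fit [ 0.6244 -0.1964  0.0134] r18 [ 0.6258 -0.2001] ext [ 0.6075 -0.2173] [ 0.6421 -0.1803] ((625.5126953125, -198.88719177246094), 18.57809066772461)
```

The lens tube fits a circle centred at (.6252,-.1995). The stage therefore sits at about x=+18 mm and y=-23 mm now, so the front stop is a little further out. Moving over the post.

Run:
```python
from h import *
plan([.4313,-.2182,.25],-1.4)
```

```text
plan [-9.129  2.099 -8.435] [-0.005  0.785 -0.024] cur [0.6501 0.0025 0.3021] yaw 2.53
```

```bash
python3 -m inch '-1.2 0 -.8 0 .1 0 1; -2.6 0 -2 0 .3 0 1; -4.2 0 -3.5 0 .5 0 1; -5.8 0 -5 0 .78 0 1; -7.2 .5 -6.5 0 .78 0 1; -8.6 1.2 -7.8 0 .78 0 1; -9.13 2 -8.43 0 .78 0 1; -9.13 2.1 -8.43 0 .78 0 1; -9.13 2.1 -8.43 0 .78 0 1; -9.13 2.1 -8.43 0 .78 0 1; -9.13 2.1 -8.43 0 .78 0 1'
python3 look.py g1
cat > potpos.py <<'E'
import sys
from pads import *
Z=np.load(sys.argv[1]+".npz");P=cloud(Z['K'],Z['T'],Z['d'])
m=(P[:,:,2]>.074)&(P[:,:,2]<.09)&(P[:,:,0]>.4)&(P[:,:,1]<-.02)
n,lab,s,c=cv2.connectedComponentsWithStats(m.astype(np.uint8))
for i in range(1,n):
    if s[i,4]>200:
        q=P[lab==i]; print("lid?",s[i,4],np.median(q[:,2]).round(4),cv2.minEnclosingCircle((q[:,:2]*1000).astype(np.float32)))
m=(P[:,:,2]>.091)&(P[:,:,2]<.108)&(Z['im'].max(2)<90)&(P[:,:,0]>.36)&(P[:,:,0]<.6)&(P[:,:,1]<-.02)&(P[:,:,1]>-.4)
q=P[m];print("post",len(q),cv2.minAreaRect((q[:,:2]*1000).astype(np.float32)) if len(q) else 0)
print("rings",rings(Z['im'],Z['K'],Z['T']))
E
python3 potpos.py g1
```

```text
time_s: 43.35
tcp_pos: [0.433, -0.2177, 0.2519]
ee_rot: [-90.1, -0.1, -1.3]
ft_force: [-0.0, -0.7, -0.6]
grip_width: 0.0919
[ 0.433  -0.2177  0.2519] [-9.005e+01 -8.000e-02 -1.270e+00] [-0.01 -0.72 -0.61] 0.0919 t 43.35
lid? 922 0.0813 ((508.1374816894531, -133.99893188476562), 26.2220516204834)
lid? 1263 0.0814 ((512.0265502929688, -290.4901428222656), 26.500978469848633)
post 486 ((463.69439697265625, -214.8743438720703), (90.86699676513672, 122.83590698242188), 2.9811019897460938)
rings [[ 0.5132 -0.2187  0.0307]
 [ 0.5302 -0.2997  0.0274]
 [ 0.5162 -0.1437  0.0307]]
```

View pics/g1.png

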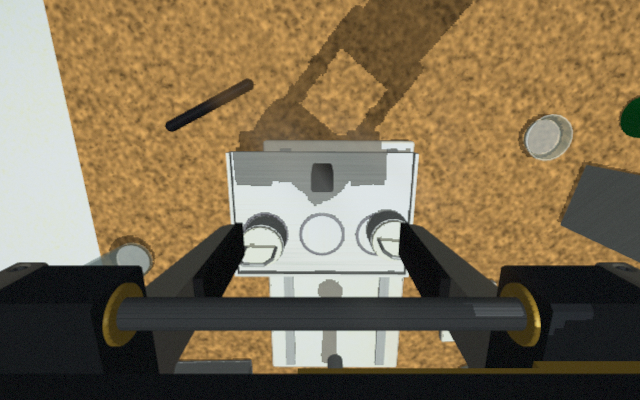

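Run:
```python
from h import *
K,T=cam("top");im,d=env.read_camera("top");crop(im,(340,120,450,270),"t7.png",4.5)
im,d=env.read_camera("scene");crop(im,(180,180,350,340),"s7.png",3.6)
for l in("pot_l_mid",):
  for c in("top","scene"):
    if c=="top":env.read_camera("top")
    K,T=cam(c)
    for r in env.pinpoint(c,l)[:4]:
        u,v=r['at'][0]*640,r['at'][1]*400;print(c,round(r['p'],2),atz(K,T,u,v,.0845).round(4))
```

```text
top 0.61 [ 0.5061 -0.1391  0.0845]
top 0.56 [0.7578 0.0115 0.0845]
scene 0.45 [ 0.4989 -0.133   0.0845]
```

View pics/t7.png

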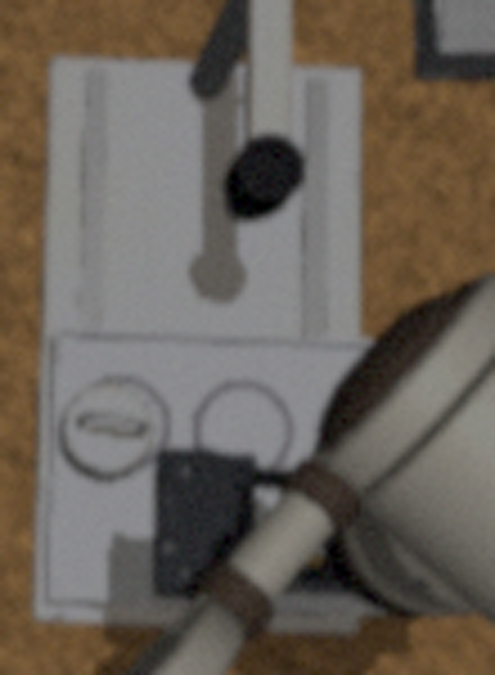

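View pics/s7.png

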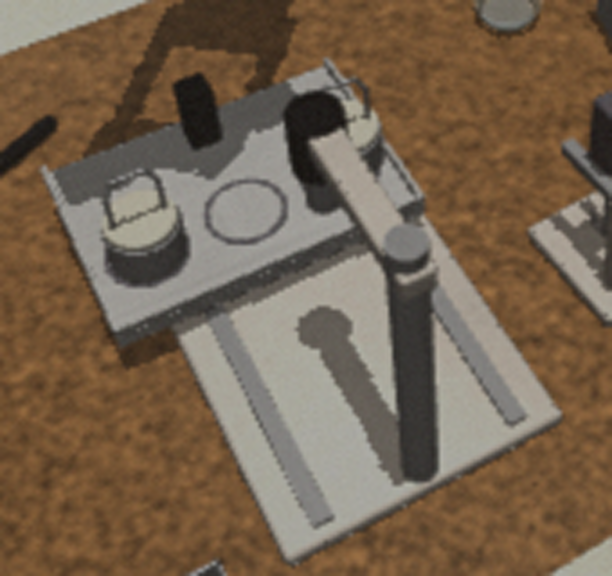

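```bash
for f in q4 f1 g0; do echo $f; python3 potpos.py $f; done
python3 - <<'E'
from h import *
for f,b in(("q4",(240,60,420,220)),("g0",(20,0,260,110)),("f1",(0,0,200,110))):
    crop(np.load(f+".npz")['im'],b,f"k_{f}.png",3)
E
```

```text
q4
lid? 2267 0.0813 ((512.7233276367188, -291.5686340332031), 26.678712844848633)
lid? 2059 0.0814 ((516.146728515625, -145.34161376953125), 26.728609085083008)
post 938 ((467.83380126953125, -218.00006103515625), (182.23667907714844, 94.75261688232422), 89.2369613647461)
rings [[ 0.5138 -0.2197  0.0296]
 [ 0.5182 -0.3122  0.028 ]
 [ 0.5158 -0.1462  0.0296]]
f1
lid? 1825 0.0812 ((512.7887573242188, -289.7596130371094), 26.98676872253418)
lid? 1693 0.0813 ((509.79156494140625, -131.96749877929688), 26.612913131713867)
post 95 ((511.17340087890625, -211.80319213867188), (7.3735504150390625, 196.5426788330078), 0.578457772731781)
rings [[ 0.5138 -0.2182  0.0302]
 [ 0.5122 -0.2922  0.0302]
 [ 0.5158 -0.1442  0.0302]
 [ 0.5068 -0.3217  0.0268]
 [ 0.6538 -0.3158  0.0285]]
g0
lid? 1727 0.0812 ((512.9503784179688, -289.8011779785156), 26.83704948425293)
lid? 1572 0.0814 ((509.51611328125, -132.39532470703125), 26.604814529418945)
post 105 ((510.828857421875, -211.54788208007812), (8.14798641204834, 196.5615692138672), 0.5016817450523376)
rings [[ 0.5142 -0.2182  0.0302]
 [ 0.5028 -0.1467  0.0268]
 [ 0.5118 -0.2928  0.0302]
 [ 0.6522 -0.3142  0.0285]]
```

View pics/k_g0.png

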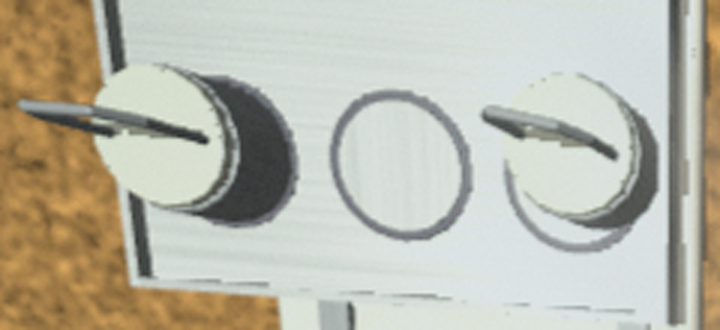

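View pics/k_f1.png

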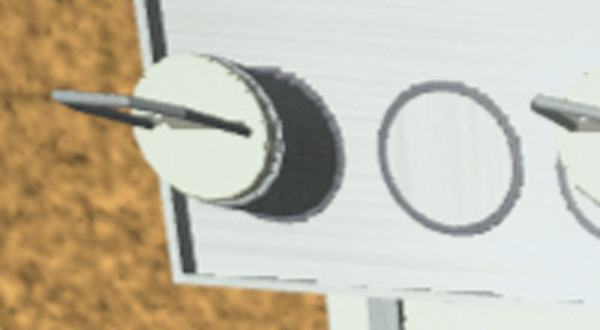

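The left pot was knocked about 13 mm off its pad between t=36.6 and t=38.5, while the arm was away. In crop k_g0 the ring shows below the pot at (570,235). I'll take the hook again, re-seat that pot and hang the hook back before pushing the tray.

```bash
python3 - <<'E'
from h import *
plan([.6505,.0024,.30],2.5)
E
python3 -m inch '0 -.8 0 0 0 0 1; 0 -1.6 0 0 0 0 1; 1.2 -2 1 0 0 0 1; 2.6 -2 2.4 0 -.2 0 1; 4.2 -2 4 0 -.4 0 1; 5.8 -2 5.4 0 -.6 0 1; 7.4 -2 7 0 -.76 0 1; 8.4 -2 8.4 0 -.76 0 1; 8.4 -2 9 0 -.76 0 1; 8.4 -2 9 0 -.76 0 1; 8.4 -2 9 0 -.76 0 1; 8.4 -2 9 0 -.76 0 1'
python3 look.py h1
python3 - <<'E'
from h import *
plan([.6505,.0024,.1165],2.5)
Z=np.load("h1.npz");P=cloud(Z['K'],Z['T'],Z['d']);P[215:]=np.nan
m=(P[:,:,2]>.15)&(P[:,:,2]<.17)&(abs(P[:,:,0]-.65)<.04)&(abs(P[:,:,1])<.03);q=P[m]
print(len(q),np.median(q[:,2]),cv2.minAreaRect((q[:,:2]*1000).astype(np.float32)))
E
python3 potpos.py h1
```

```text
plan [ 8.527 -1.956  9.015] [ 0.003 -0.767  0.003] cur [ 0.4321 -0.218   0.2511] yaw -1.33
time_s: 44.85
tcp_pos: [0.6468, 0.0006, 0.301]
ee_rot: [-90.0, 0.0, 2.4]
ft_force: [-0.6, -0.3, -0.0]
grip_width: 0.0923
[6.468e-01 6.000e-04 3.010e-01] [-90.03   0.     2.36] [-0.65 -0.25 -0.04] 0.0923 t 44.85
plan [0.15  7.383 0.077] [ 0.005 -0.034  0.001] cur [6.468e-01 4.000e-04 3.011e-01] yaw 2.33
617 0.15918050551719648 ((650.7822875976562, 3.2767744064331055), (26.120534896850586, 25.2106876373291), 2.819451093673706)
lid? 1708 0.0813 ((512.7672119140625, -290.0996398925781), 26.84632682800293)
lid? 1584 0.0813 ((509.2646484375, -132.5469512939453), 26.678062438964844)
post 104 ((510.79095458984375, -211.81707763671875), (8.200769424438477, 196.6264190673828), 0.5459843277931213)
rings [[ 0.5138 -0.2182  0.0302]
 [ 0.5072 -0.3202  0.0274]
 [ 0.5152 -0.1442  0.0307]
 [ 0.6543 -0.3107  0.0274]
 [ 0.5122 -0.2902  0.0285]
 [ 0.6702 -0.3718  0.0284]]
```

View pics/h1.png

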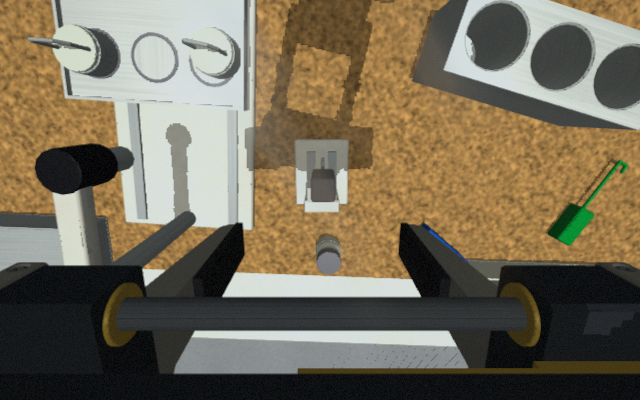

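```bash
python3 -m inch '.15 1 .1 0 0 0 1; .15 2.2 .1 0 0 0 1; .15 3.4 .1 0 0 0 1; .15 4.6 .1 0 0 0 1; .15 5.6 .1 0 0 0 1; .15 6.4 .1 0 0 0 1; .15 7 .1 0 0 0 1; .15 7.38 .1 0 0 0 1; .15 7.38 .1 0 0 0 1; .15 7.38 .1 0 0 0 -1; .15 7.38 .1 0 0 0 -1; .15 7.38 .1 0 0 0 -1; .15 7.38 .1 0 0 0 -1; .15 7.38 .1 0 0 0 -1; .15 7.38 .1 0 0 0 -1; .15 7.38 .1 0 0 0 -1; .15 7.38 .1 0 0 0 -1; .15 7.38 .1 0 0 0 -1; .15 7.38 .1 0 0 0 -1; .15 7.38 .1 0 0 0 -1' 30
python3 -m inch '0 0 0 0 0 0 -1; 0 0 0 0 0 0 -1; 0 -.3 0 0 0 0 -1; 0 -1 0 0 0 0 -1; 0 -2 0 0 0 0 -1; 0 -3 0 0 0 0 -1; 0 -4 0 0 0 0 -1; 0 -5 0 0 0 0 -1; 0 -6 0 0 0 0 -1; 0 -7 0 0 0 0 -1; 0 -7.4 0 0 0 0 -1; 0 -7.4 0 0 0 0 -1'
python3 - <<'E'
from h import *
plan([.58,-.13,.32],-1.4)
E
```

```text
time_s: 46.9
tcp_pos: [0.6508, 0.0043, 0.1163]
ee_rot: [-90.0, 0.0, 2.4]
ft_force: [0.1, -0.7, 0.7]
grip_width: 0.0261
time_s: 48.1
tcp_pos: [0.6516, 0.0044, 0.3034]
ee_rot: [-90.0, -0.2, 2.4]
ft_force: [0.3, -0.1, -1.2]
grip_width: 0.0254
plan [-3.086 -0.67  -5.249] [0.006 0.767 0.041] cur [0.6516 0.0044 0.3034] yaw 2.43
```

```bash
python3 -m inch '-.6 -.2 -.5 0 .1 0 -1; -1.4 -.4 -1.4 0 .3 0 -1; -2.2 -.67 -2.6 0 .5 0 -1; -3 -.67 -3.8 0 .77 0 -1; -3.09 -.67 -4.8 0 .77 0 -1; -3.09 -.67 -5.25 0 .77 0 -1; -3.09 -.67 -5.25 0 .77 0 -1; -3.09 -.67 -5.25 0 .77 0 -1; -3.09 -.67 -5.25 0 .77 0 -1'
python3 look.py h2; python3 potpos.py h2
python3 - <<'E'
from bail import *
Z=np.load("h2.npz");P=cloud(Z['K'],Z['T'],Z['d']);P[195:]=np.nan
bail(P,[.5095,-.134],r=.03,zlo=.12,zhi=.135)
crop(Z['im'],(220,60,420,210),'h2c.png',4)
E
```

```text
time_s: 49.0
tcp_pos: [0.5794, -0.1287, 0.3177]
ee_rot: [-90.0, 0.0, -1.3]
ft_force: [0.4, -0.7, -1.8]
grip_width: 0.0259
[ 0.5794 -0.1287  0.3177] [-8.996e+01  3.000e-02 -1.340e+00] [ 0.43 -0.67 -1.82] 0.0259 t 49.0
lid? 1236 0.0813 ((509.23114013671875, -132.8061981201172), 26.538631439208984)
lid? 1251 0.0813 ((512.9400634765625, -289.6494140625), 26.643672943115234)
lid? 1012 0.0818 ((564.079345703125, -498.4429626464844), 34.81754684448242)
post 78 ((474.6684265136719, -241.76806640625), (16.81145477294922, 99.02806854248047), 62.35369110107422)
rings [[ 0.5138 -0.2177  0.0302]
 [ 0.5122 -0.2932  0.0302]
 [ 0.5092 -0.1347  0.029 ]]
bar n 93 ctr [ 0.5091 -0.1333] bar dir 80.9 tool yaw -9.1 half 0.0151 z 0.1257
```

View pics/h2c.png

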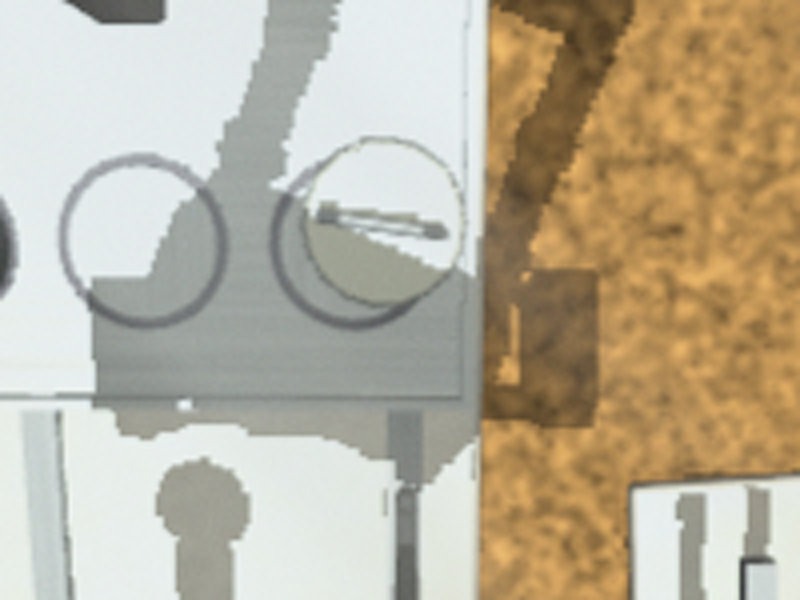

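Run:
```python
from h import *
plan([.5310,-.1367,.26],-9)
```

```text
plan [-1.928  2.314 -0.363] [-0.006  1.534 -0.004] cur [ 0.5794 -0.1288  0.3178] yaw -1.33
```

```bash
python3 -m inch '-.6 .6 -.1 0 .5 0 -1; -1.2 1.2 -.2 0 1 0 -1; -1.93 1.8 -.36 0 1.53 0 -1; -1.93 2.3 -.36 0 1.53 0 -1; -1.93 2.3 -.36 0 1.53 0 -1; -1.93 2.3 -.36 0 1.53 0 -1; -1.93 2.3 -.36 0 1.53 0 -1'
python3 look.py h3;python3 - <<'E'
from bail import *
Z=np.load("h3.npz");P=cloud(Z['K'],Z['T'],Z['d']);P[195:]=np.nan
bail(P,[.5095,-.134],r=.03,zlo=.12,zhi=.135)
plan([.5310,-.1367,.201],-9)
crop(Z['im'],(220,60,420,210),'h3c.png',4)
E
```

```text
time_s: 49.75
tcp_pos: [0.5318, -0.1378, 0.2616]
ee_rot: [-90.0, -0.1, -9.0]
ft_force: [-0.0, -0.5, -1.1]
grip_width: 0.0263
[ 0.5318 -0.1378  0.2616] [-90.02  -0.1   -9.01] [-0.02 -0.49 -1.05] 0.0263 t 49.75
bar n 120 ctr [ 0.5088 -0.1333] bar dir 80.1 tool yaw -9.9 half 0.0151 z 0.1259
plan [-0.04   2.425  0.042] [ 0.005 -0.005  0.021] cur [ 0.5317 -0.1378  0.2616] yaw -9.02
```

View pics/h3c.png

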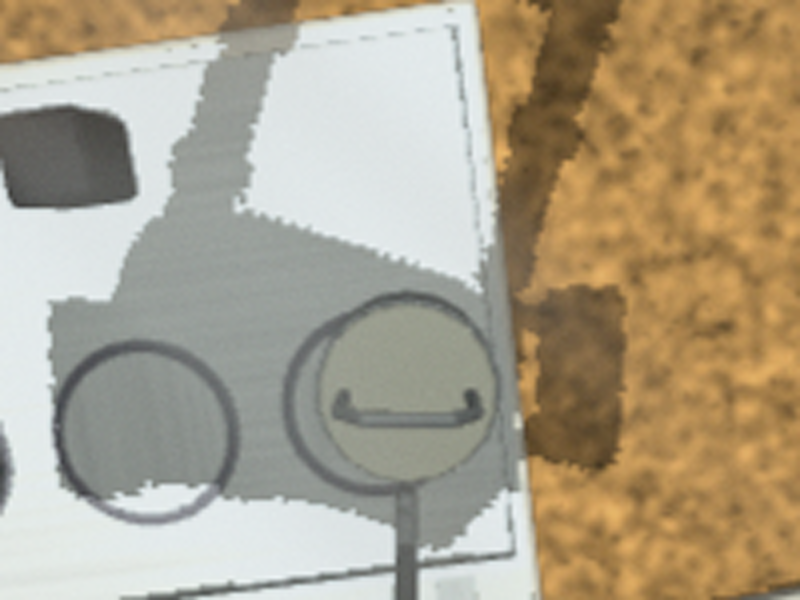

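```bash
python3 -m inch '0 .5 .04 0 0 0 -1; 0 1 .04 0 0 0 -1; 0 1.5 .04 0 0 0 -1; 0 1.9 .04 0 0 0 -1; 0 2.2 .04 0 0 0 -1; 0 2.42 .04 0 0 0 -1; 0 2.42 .04 0 0 0 -1; 0 2.42 .04 0 0 0 -1'
python3 look.py h4;python3 -c "
from h import *
im=np.load('h4.npz')['im'];crop(im,(220,60,420,240),'h4c.png',3.3)"
```

```text
time_s: 50.6
tcp_pos: [0.5311, -0.137, 0.2004]
ee_rot: [-90.0, -0.0, -9.1]
ft_force: [-0.3, 0.3, -1.0]
grip_width: 0.0258
[ 0.5311 -0.137   0.2004] [-9.001e+01 -3.000e-02 -9.070e+00] [-0.28  0.31 -1.04] 0.0258 t 50.6
```

View pics/h4c.png

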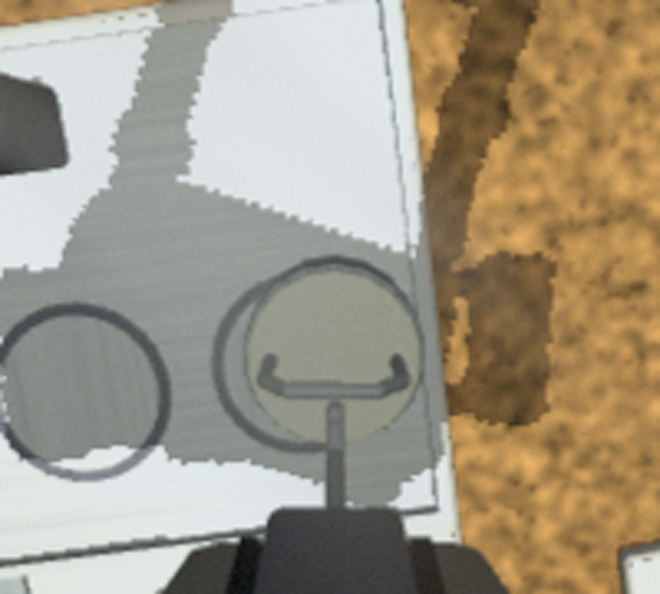

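```bash
python3 -m inch '-.2 0 0 0 0 0 -1; -.4 0 0 0 0 0 -1; -.6 0 0 0 0 0 -1; -.62 0 0 0 0 0 -1; -.62 0 0 0 0 0 -1; -.62 -.2 0 0 0 0 -1; -.62 -.4 0 0 0 0 -1; -.62 -.55 0 0 0 0 -1; -.62 -.65 0 0 0 0 -1; -.62 -.72 0 0 0 0 -1; -.62 -.78 0 0 0 0 -1; -.62 -.86 0 0 0 0 -1; -.62 -.95 0 0 0 0 -1; -.62 -1.05 0 0 0 0 -1; -.62 -1.2 0 0 0 0 -1; -.62 -1.2 0 0 0 0 -1; -.62 -1.2 0 0 0 0 -1; -.62 -1.2 0 0 0 0 -1; -.62 -1.2 0 0 0 0 -1'
python3 lid.py; python3 look.py h5
python3 - <<'E'
from h import *
im=np.load('h5.npz')['im'];crop(im,(220,60,420,240),'h5c.png',3.3)
Z=np.load('h5.npz')
from pads import rings
print(rings(Z['im'],Z['K'],Z['T']))
E
```

```text
time_s: 52.55
tcp_pos: [0.5155, -0.1343, 0.2299]
ee_rot: [-90.0, 0.0, -9.1]
ft_force: [-0.2, -0.2, -2.9]
grip_width: 0.026
509.0 -132.7 26.8 tilt deg x,y [ 3.7 -0.1]
509.0 -132.7 26.9 tilt deg x,y [3.8 0.1]
508.9 -132.7 26.8 tilt deg x,y [ 3.8 -0.1]
508.8 -132.7 26.9 tilt deg x,y [ 3.8 -0. ]
509.1 -132.7 26.8 tilt deg x,y [ 3.9 -0. ]
508.8 -132.9 26.9 tilt deg x,y [3.8 0.1]
509.0 -132.7 26.8 tilt deg x,y [3.8 0. ]
509.0 -132.9 26.9 tilt deg x,y [3.8 0.1]
[ 0.5156 -0.1344  0.2301] [-90.    -0.    -9.07] [ 0.17 -0.75 -2.91] 0.0261 t 52.95
[[ 0.5138 -0.2187  0.03  ]
 [ 0.5212 -0.3118  0.0274]
 [ 0.5162 -0.1437  0.0302]]
```

View pics/h5c.png

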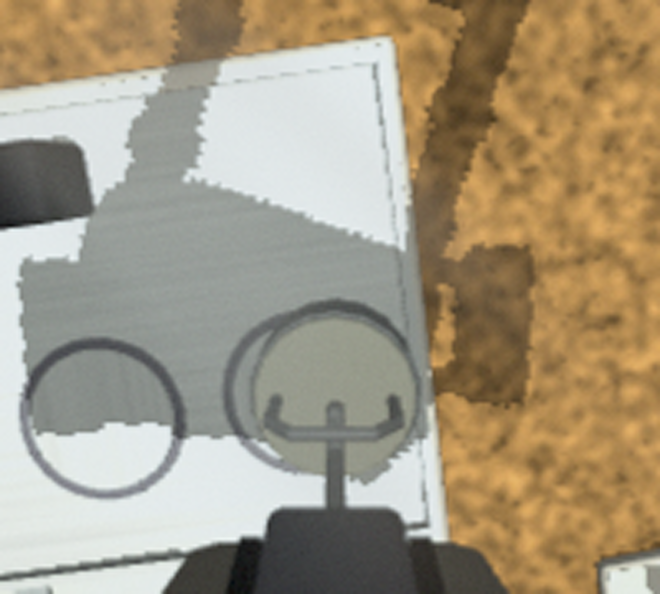

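```bash
python3 -m inch '.05 0 -.06 0 0 0 -1; .12 0 -.15 0 0 0 -1; .2 0 -.25 0 0 0 -1; .28 0 -.35 0 0 0 -1; .33 0 -.41 0 0 0 -1; .355 0 -.44 0 0 0 -1; .355 0 -.44 0 0 0 -1; .355 0 -.44 0 0 0 -1; .355 0 -.44 0 0 0 -1; .355 0 -.44 0 0 0 -1; .355 0 -.44 0 0 0 -1; .355 0 -.44 0 0 0 -1; .355 0 -.44 0 0 0 -1'
python3 lid.py | tail -3
python3 - <<'E'
from pads import *
st=env.get_state();im,d=env.read_camera("wrist");K,T=cam("wrist",st);print(st['tcp_pos'],rings(im,K,T));crop(im,(220,60,420,240),'h6c.png',3.3)
E
```

```text
time_s: 54.3
tcp_pos: [0.5226, -0.1466, 0.2301]
ee_rot: [-90.0, 0.0, -9.1]
ft_force: [0.2, -0.4, -2.8]
grip_width: 0.0262
515.6 -144.6 26.8 tilt deg x,y [ 3.6 -0.2]
515.7 -144.6 26.8 tilt deg x,y [ 3.5 -0.2]
515.6 -144.7 26.9 tilt deg x,y [ 3.6 -0. ]
[ 0.52260862 -0.14665431  0.23011825] [[ 0.5142 -0.2182  0.0296]
 [ 0.5262 -0.1467  0.0285]
 [ 0.5208 -0.3112  0.0285]]
```

View pics/h6c.png

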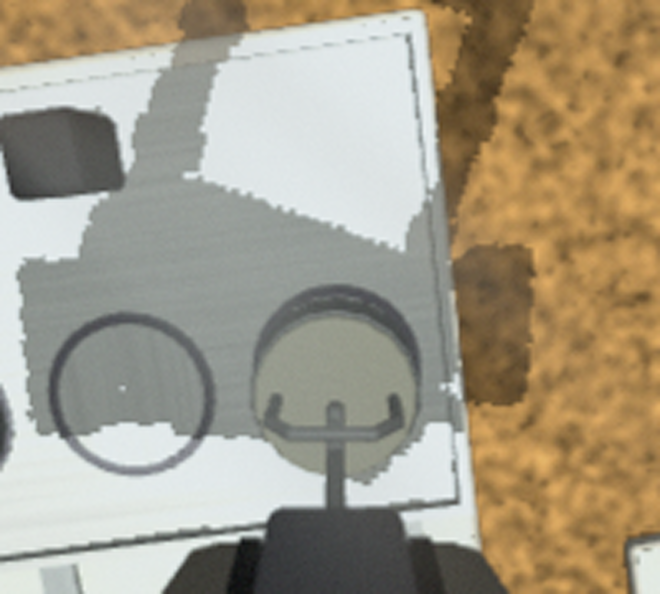

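The pot hangs right over its ring. Lowering gently, then unhooking.

```bash
python3 -m inch '0 .08 0 0 0 0 -1; 0 .16 0 0 0 0 -1; 0 .22 0 0 0 0 -1; 0 .26 0 0 0 0 -1; 0 .3 0 0 0 0 -1; 0 .34 0 0 0 0 -1; 0 .38 0 0 0 0 -1; 0 .42 0 0 0 0 -1; 0 .46 0 0 0 0 -1; 0 .5 0 0 0 0 -1; 0 .54 0 0 0 0 -1; 0 .58 0 0 0 0 -1; 0 .8 0 0 0 0 -1; 0 1 0 0 0 0 -1; 0 1.16 0 0 0 0 -1; 0 1.16 0 0 0 0 -1'
python3 -m inch '.2 0 0 0 0 0 -1; .4 0 0 0 0 0 -1; .6 0 0 0 0 0 -1; .8 0 0 0 0 0 -1; .94 0 0 0 0 0 -1; .94 0 0 0 0 0 -1; .94 0 0 0 0 0 -1'
python3 look.py h7; python3 potpos.py h7;python3 -c "
from h import *
im=np.load('h7.npz')['im'];crop(im,(220,60,420,240),'h7c.png',3.3)"
```

```text
time_s: 56.35
tcp_pos: [0.5221, -0.1464, 0.2]
ee_rot: [-90.0, 0.1, -9.1]
ft_force: [-0.2, -0.2, -0.9]
grip_width: 0.0256
time_s: 57.05
tcp_pos: [0.5458, -0.1503, 0.201]
ee_rot: [-90.0, 0.0, -9.1]
ft_force: [-0.0, 0.3, -1.4]
grip_width: 0.0256
[ 0.5458 -0.1503  0.201 ] [-9.00e+01  1.00e-02 -9.07e+00] [-0.01  0.28 -1.43] 0.0256 t 57.05
lid? 2063 0.0814 ((516.2454223632812, -144.6497802734375), 26.71455955505371)
lid? 2163 0.0814 ((512.9312133789062, -290.2344055175781), 26.606346130371094)
lid? 410 0.0799 ((555.0341796875, -473.76837158203125), 19.094398498535156)
lid? 211 0.0822 ((735.8379516601562, -201.64767456054688), 11.111160278320312)
post 734 ((468.2153015136719, -216.73190307617188), (182.02362060546875, 96.4470443725586), 88.47882843017578)
rings [[ 0.5142 -0.2182  0.03  ]
 [ 0.5122 -0.2928  0.0302]
 [ 0.5162 -0.1448  0.0302]]
```

View pics/h7c.png

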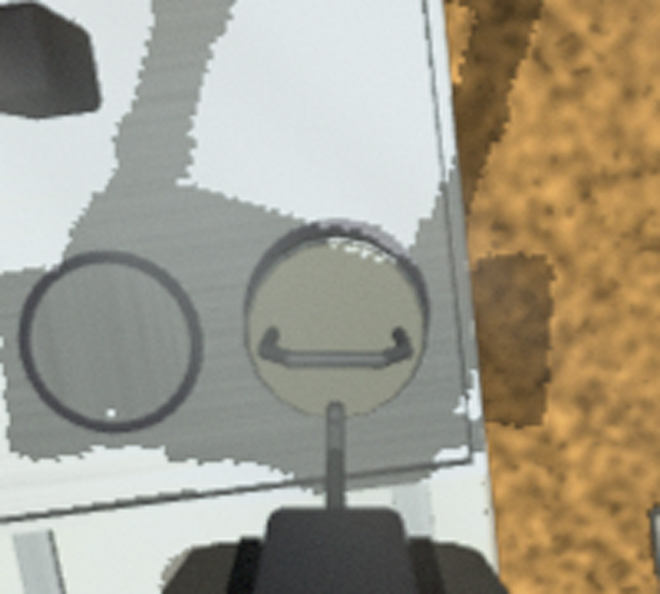

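Lid and ring centres agree to within 1 mm. Hanging the hook back.

```bash
python3 -m inch '0 -.5 0 0 0 0 -1; 0 -1.5 0 0 0 0 -1; 0 -2.5 0 0 0 0 -1; 0 -3.5 0 0 0 0 -1; 0 -4.2 0 0 0 0 -1; 0 -4.4 0 0 0 0 -1; 0 -4.4 0 0 0 0 -1; 0 -4.4 0 0 0 0 -1'
python3 - <<'E'
from h import *
plan([.6506,.003,.29],2.5)
E
```

```text
time_s: 57.9
tcp_pos: [0.5454, -0.1502, 0.3101]
ee_rot: [-90.0, 0.1, -9.1]
ft_force: [-0.4, 0.4, -1.2]
grip_width: 0.0259
plan [3.192 0.804 6.713] [-0.008 -2.316 -0.017] cur [ 0.5454 -0.1502  0.3101] yaw -9.08
```

```bash
python3 -m inch '.1 0 1 0 0 0 -1; .3 0 2.4 0 -.5 0 -1; 1 0 4 0 -1.2 0 -1; 2 .2 5.4 0 -2 0 -1; 2.8 .5 6.4 0 -2.32 0 -1; 3.19 .8 6.71 0 -2.32 0 -1; 3.19 .8 6.71 0 -2.32 0 -1; 3.19 .8 6.71 0 -2.32 0 -1; 3.19 .8 6.71 0 -2.32 0 -1; 3.19 .8 6.71 0 -2.32 0 -1; 3.19 .8 6.71 0 -2.32 0 -1'
python3 look.py f4
python3 - <<'E'
from h import *
plan([.6506,.003,.1163],2.5)
crop(np.load('f4.npz')['im'],(240,80,400,260),'f4c.png',3.3)
E
python3 potpos.py f4
```

```text
time_s: 59.0
tcp_pos: [0.6508, 0.0021, 0.2918]
ee_rot: [-90.0, -0.1, 2.5]
ft_force: [-0.2, -0.8, -1.0]
grip_width: 0.0258
[0.6508 0.0021 0.2918] [-9.001e+01 -5.000e-02  2.480e+00] [-0.18 -0.78 -1.01] 0.0258 t 59.0
plan [-0.015  7.016  0.033] [ 0.002 -0.003  0.009] cur [0.6509 0.0022 0.2917] yaw 2.49
lid? 1840 0.0813 ((513.2386474609375, -289.7000427246094), 26.81723976135254)
lid? 1672 0.0814 ((516.49169921875, -144.10086059570312), 26.6422061920166)
post 91 ((516.3627319335938, -216.76510620117188), (184.14707946777344, 3.210331916809082), 87.86005401611328)
rings [[ 0.5068 -0.3208  0.0274]
 [ 0.5138 -0.2177  0.0302]
 [ 0.5158 -0.1448  0.0302]
 [ 0.5108 -0.2907  0.028 ]]
```

View pics/f4c.png

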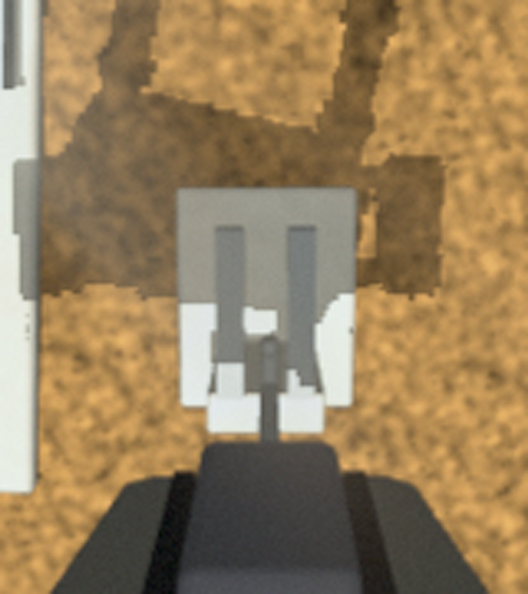

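```bash
python3 -m inch '0 .8 0 0 0 0 -1; 0 1.6 0 0 0 0 -1; 0 2.4 0 0 0 0 -1; 0 3.2 0 0 0 0 -1; 0 4 0 0 0 0 -1; 0 4.8 0 0 0 0 -1; 0 5.4 0 0 0 0 -1; 0 5.9 0 0 0 0 -1; 0 6.3 0 0 0 0 -1; 0 6.6 0 0 0 0 -1; 0 6.8 0 0 0 0 -1; 0 6.92 0 0 0 0 -1; 0 6.97 0 0 0 0 -1; 0 7.01 0 0 0 0 -1; 0 7.01 0 0 0 0 -1'
python3 -m inch '0 0 0 0 0 0 0; 0 0 0 0 0 0 0; 0 0 0 0 0 0 0; 0 0 0 0 0 0 0; 0 0 0 0 0 0 0; 0 0 0 0 0 0 0; 0 0 0 0 0 0 0'
python3 -m inch '0 -.5 0 0 0 0 0; 0 -1.5 0 0 0 0 0; 0 -3 0 0 0 0 0; 0 -4.5 0 0 0 0 0; 0 -6 0 0 0 0 0; 0 -7.5 0 0 0 0 1; 0 -7.5 0 0 0 0 1; 0 -7.5 0 0 0 0 1; 0 -7.5 0 0 0 0 1'
python3 look.py g2; python3 potpos.py g2
python3 - <<'E'
from h import *
plan([.4318,-.217,.25],-1.4)
E
```

```text
time_s: 60.55
tcp_pos: [0.6514, 0.0027, 0.1164]
ee_rot: [-90.0, -0.1, 2.5]
ft_force: [-0.1, -1.1, -0.5]
grip_width: 0.0261
time_s: 61.25
tcp_pos: [0.651, 0.0027, 0.1159]
ee_rot: [-90.0, -0.0, 2.5]
ft_force: [-0.2, -0.3, -0.0]
grip_width: 0.0461
time_s: 62.15
tcp_pos: [0.6504, 0.0029, 0.302]
ee_rot: [-90.0, 0.1, 2.5]
ft_force: [-0.4, 0.0, -1.0]
grip_width: 0.0763
[0.6504 0.0029 0.302 ] [-89.97   0.13   2.53] [-0.45  0.02 -1.03] 0.0763 t 62.15
lid? 1713 0.0813 ((513.1229248046875, -289.5633544921875), 26.458959579467773)
lid? 1563 0.0813 ((516.3091430664062, -143.81768798828125), 26.718521118164062)
post 85 ((517.0164184570312, -217.01913452148438), (184.9288330078125, 3.6581859588623047), 87.32941436767578)
rings [[ 0.5138 -0.2182  0.0302]
 [ 0.5062 -0.3197  0.0274]
 [ 0.5098 -0.1597  0.0274]
 [ 0.5122 -0.2902  0.0285]
 [ 0.6522 -0.3137  0.028 ]]
plan [-9.108  2.082 -8.403] [-0.007  0.785 -0.037] cur [0.6502 0.0029 0.3015] yaw 2.53
```

View pics/g2.png

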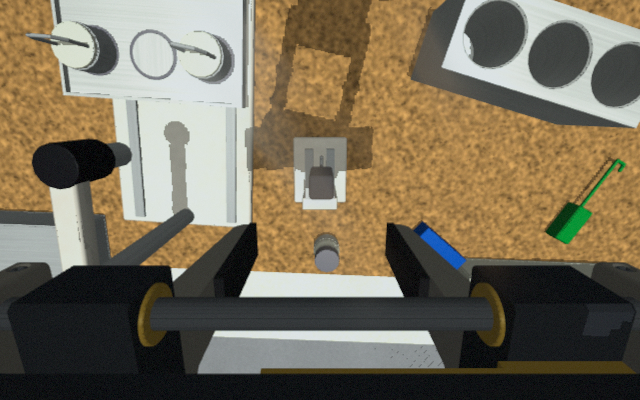

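The hook hangs on the fork at (321,180) and both pots are on their pads. Now for the post.

```bash
python3 - <<'E'
from h import *
for f in("p1","q1"):
    Z=np.load(f+".npz");P=cloud(Z['K'],Z['T'],Z['d'])
    m=(P[:,:,2]>.09)&(P[:,:,2]<.106)&(P[:,:,0]>.40)&(P[:,:,0]<.46)&(P[:,:,1]<-.19)&(P[:,:,1]>-.25);q=P[m];print(len(q),np.median(q[:,2]),cv2.minAreaRect((q[:,:2]*1000).astype(np.float32)))
E
python3 -m inch '-1.2 0 -.8 0 .1 0 1; -2.6 0 -2 0 .3 0 1; -4.2 0 -3.5 0 .5 0 1; -5.8 0 -5 0 .78 0 1; -7.2 .5 -6.5 0 .78 0 1; -8.6 1.2 -7.8 0 .78 0 1; -9.13 2 -8.4 0 .78 0 1; -9.13 2.1 -8.4 0 .78 0 1; -9.13 2.1 -8.4 0 .78 0 1; -9.13 2.1 -8.4 0 .78 0 1; -9.13 2.1 -8.4 0 .78 0 1; -9.13 2.1 -8.4 0 .78 0 1'
python3 look.py g3
python3 - <<'E'
from h import *
Z=np.load("g3.npz");P=cloud(Z['K'],Z['T'],Z['d'])
m=(P[:,:,2]>.09)&(P[:,:,2]<.106)&(P[:,:,0]>.40)&(P[:,:,0]<.46)&(P[:,:,1]<-.19)&(P[:,:,1]>-.25);q=P[m];print(len(q),np.median(q[:,2]),cv2.minAreaRect((q[:,:2]*1000).astype(np.float32)))
plan([.4318,-.2175,.062],-1.4)
E
```

```text
373 0.09716087515531291 ((431.1131591796875, -217.69757080078125), (22.767438888549805, 22.89915657043457), 88.64844512939453)
379 0.09719814641191377 ((431.5492248535156, -217.2408905029297), (24.0679931640625, 22.967002868652344), 88.61785125732422)
time_s: 63.4
tcp_pos: [0.4331, -0.2166, 0.2515]
ee_rot: [-90.0, -0.1, -1.3]
ft_force: [0.1, -0.6, 0.7]
grip_width: 0.0918
[ 0.4331 -0.2166  0.2515] [-9.004e+01 -5.000e-02 -1.280e+00] [ 0.15 -0.57  0.72] 0.0918 t 63.4
493 0.0973178569826545 ((430.5510559082031, -216.12181091308594), (23.686208724975586, 23.276214599609375), 89.10616302490234)
plan [-0.053  7.577 -0.029] [0.006 0.023 0.009] cur [ 0.433  -0.2167  0.2514] yaw -1.29
```

View pics/g3.png

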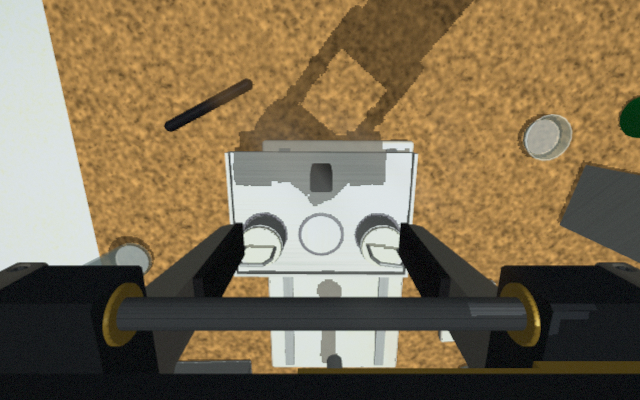

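```bash
python3 -m inch '-.08 1.2 -.02 0 0 0 1; -.08 2.6 -.02 0 0 0 1; -.08 4 -.02 0 0 0 1; -.08 5.2 -.02 0 0 0 1; -.08 6.2 -.02 0 0 0 1; -.08 7 -.02 0 0 0 1; -.08 7.4 -.02 0 0 0 1; -.08 7.58 -.02 0 0 0 1; -.08 7.58 -.02 0 0 0 1; -.08 7.58 -.02 0 0 0 1'
python3 look.py g4
```

```text
time_s: 64.45
tcp_pos: [0.4311, -0.2182, 0.0625]
ee_rot: [-90.1, -0.1, -1.4]
ft_force: [-1.3, -1.1, -0.5]
grip_width: 0.0916
[ 0.4311 -0.2182  0.0625] [-9.008e+01 -9.000e-02 -1.360e+00] [-1.25 -1.07 -0.48] 0.0916 t 64.45
```

View pics/g4.png

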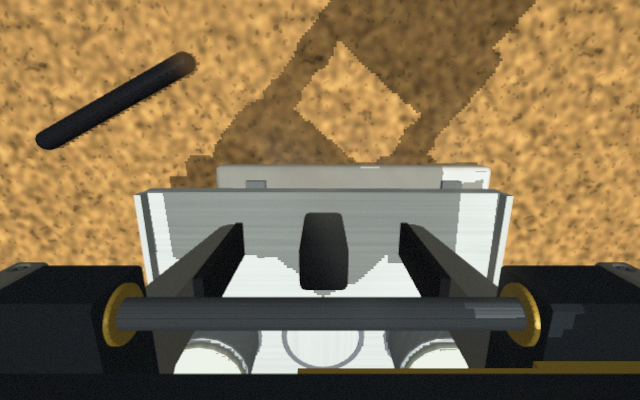

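```bash
python3 -m inch '0 0 0 0 0 0 -.4; 0 0 0 0 0 0 -.4; 0 0 0 0 0 0 -.4; 0 0 0 0 0 0 -.4; 0 0 0 0 0 0 -.4; 0 0 0 0 0 0 -.4; 0 0 0 0 0 0 -.4; 0 0 0 0 0 0 -.4; 0 0 0 0 0 0 -.6; 0 0 0 0 0 0 -.6; 0 0 0 0 0 0 -1; 0 0 0 0 0 0 -1; 0 0 0 0 0 0 -1; 0 0 0 0 0 0 -1' 25
python3 look.py g5; python3 -c "
from h import *
im,d=env.read_camera('scene');crop(im,(180,180,350,340),'s8.png',3.6)"
```

```text
time_s: 65.9
tcp_pos: [0.4302, -0.2175, 0.0613]
ee_rot: [-90.0, 0.0, -1.4]
ft_force: [-0.2, 1.2, -0.5]
grip_width: 0.0235
[ 0.4302 -0.2175  0.0613] [-89.99   0.    -1.38] [-0.25  1.22 -0.47] 0.0235 t 65.9
```

View pics/g5.png

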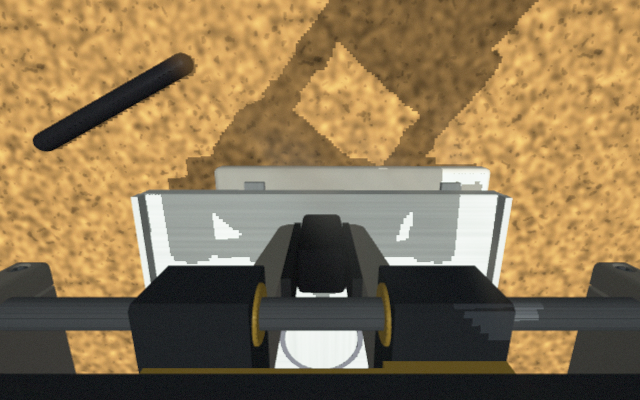

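View pics/s8.png

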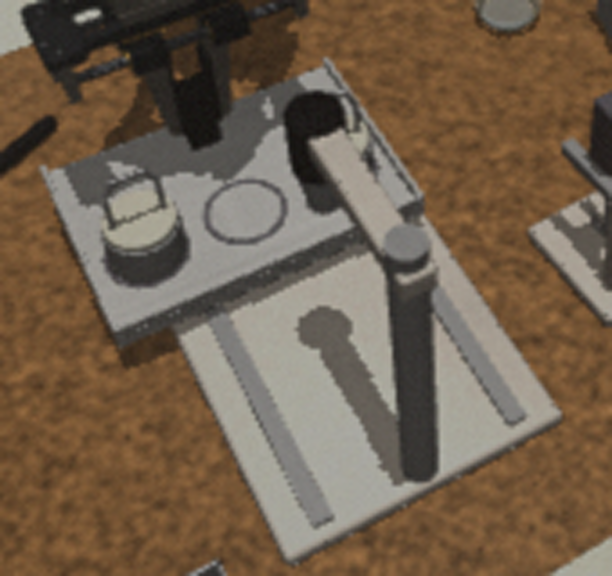

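```bash
python3 -m inch '.06 0 -.03 0 0 0 -1; .2 0 -.09 0 0 0 -1; .42 0 -.2 0 0 0 -1; .72 0 -.34 0 0 0 -1; 1.1 0 -.52 0 0 0 -1; 1.5 0 -.71 0 0 0 -1; 1.9 0 -.9 0 0 0 -1; 2.3 0 -1.09 0 0 0 -1; 2.7 0 -1.28 0 0 0 -1; 3.1 0 -1.46 0 0 0 -1; 3.45 0 -1.63 0 0 0 -1; 3.75 0 -1.77 0 0 0 -1; 4 0 -1.89 0 0 0 -1; 4.2 0 -1.98 0 0 0 -1; 4.33 0 -2.04 0 0 0 -1; 4.41 0 -2.08 0 0 0 -1; 4.41 0 -2.08 0 0 0 -1; 4.41 0 -2.08 0 0 0 -1'
cat > under.py <<'E'
import sys
from h import *
n=sys.argv[1]
st=env.get_state();print(st['tcp_pos'],st['ft_force'].round(1),st['time_s'])
for c in("top","scene"):
    im,d=env.read_camera(c);K,T=cam(c);P=cloud(K,T,d);np.savez(n+c+".npz",im=im,d=d)
    m=(P[:,:,2]>.074)&(P[:,:,2]<.09)&(P[:,:,0]>.4)&(P[:,:,0]<.7)&(P[:,:,1]<-.02)&(P[:,:,1]>-.4)
    k,lab,s,_=cv2.connectedComponentsWithStats(m.astype(np.uint8))
    for i in range(1,k):
        if s[i,4]>40:
            q=P[lab==i]; print(c,"lid?",s[i,4],cv2.minEnclosingCircle((q[:,:2]*1000).astype(np.float32)))
    crop(im,(340,90,450,270) if c=="top" else (170,160,350,330),f"{n}{c}.png",3.3)
E
python3 under.py u1
```

```text
time_s: 67.8
tcp_pos: [0.5396, -0.2724, 0.0613]
ee_rot: [-90.0, -0.1, -1.4]
ft_force: [2.3, 1.2, -0.3]
grip_width: 0.0238
[ 0.53960254 -0.27241779  0.06132289] [ 2.3  1.2 -0.3] 67.8
top lid? 246 ((626.6945190429688, -203.33372497558594), 26.8787841796875)
scene lid? 91 ((544.37646484375, -272.6761474609375), 26.46902084350586)
scene lid? 331 ((628.4063110351562, -202.11325073242188), 26.956707000732422)
scene lid? 401 ((625.0963134765625, -348.02349853515625), 26.809818267822266)
```

View pics/u1top.png

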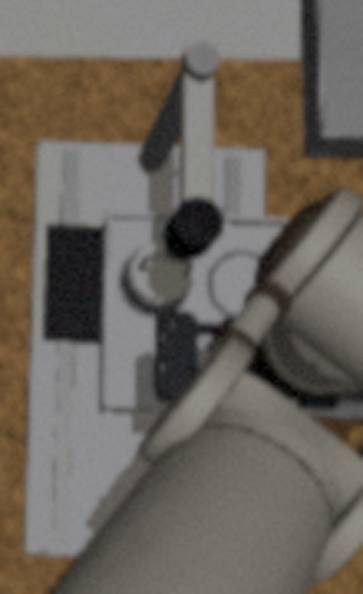

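View pics/u1scene.png

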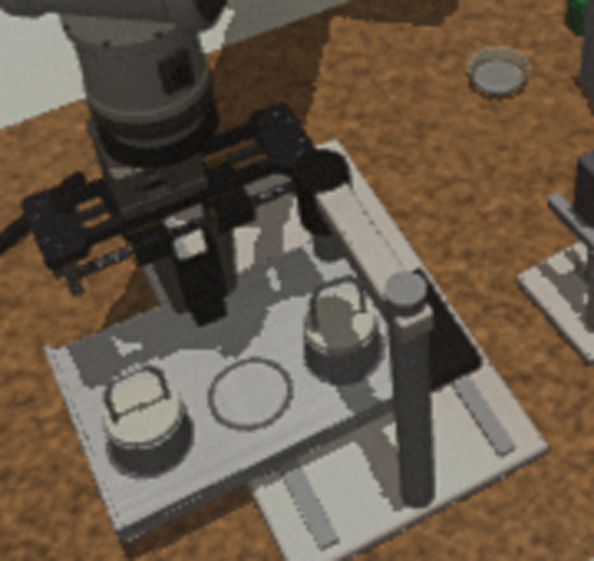

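```bash
cat > lensfit.py <<'E'
import sys
from h import *
from scipy.optimize import least_squares
n=sys.argv[1]
for c in("top","scene"):
    Z=np.load(n+c+".npz");K,T=cam(c);P=cloud(K,T,Z['d']);im=Z['im']
    m=(P[:,:,0]>.59)&(P[:,:,0]<.67)&(P[:,:,1]<-.15)&(P[:,:,1]>-.25)&(im.max(2)<60)
    for lo,hi in((.16,.215),(.235,.255)):
        q=P[m&(P[:,:,2]>lo)&(P[:,:,2]<hi)]
        if len(q)<8: continue
        r=least_squares(lambda p:np.hypot(q[:,0]-p[0],q[:,1]-p[1])-.018,[.626,-.2],loss="soft_l1",f_scale=.001).x
        print(c,lo,len(q),"r18 side fit",r.round(4),"enclosing",cv2.minEnclosingCircle((q[:,:2]*1000).astype(np.float32)))
E
python3 lensfit.py u1
```

```text
top 0.16 36 r18 side fit [ 0.6276 -0.2031] enclosing ((619.5751342773438, -195.02703857421875), 14.267648696899414)
top 0.235 158 r18 side fit [ 0.6352 -0.2043] enclosing ((624.3360595703125, -201.2198486328125), 16.61443519592285)
scene 0.16 98 r18 side fit [ 0.6201 -0.2034] enclosing ((632.68359375, -207.53799438476562), 12.119673728942871)
scene 0.235 173 r18 side fit [ 0.625 -0.198] enclosing ((626.3206787109375, -201.65545654296875), 18.36339569091797)
```

The pot and lens centres agree to within about 1–2 mm in both cameras (top .6267/-.2033 against .6276/-.2031). Holding about 1 s here.

```bash
python3 -m inch '0 0 0 0 0 0 -1; 0 0 0 0 0 0 -1; 0 0 0 0 0 0 -1; 0 0 0 0 0 0 -1; 0 0 0 0 0 0 -1; 0 0 0 0 0 0 -1; 0 0 0 0 0 0 -1; 0 0 0 0 0 0 -1; 0 0 0 0 0 0 -1; 0 0 0 0 0 0 -1; 0 0 0 0 0 0 -1'
```

```text
time_s: 69.0
tcp_pos: [0.5392, -0.2724, 0.0613]
ee_rot: [-90.0, -0.0, -1.4]
ft_force: [2.1, -1.7, -2.6]
grip_width: 0.0238
```

```bash
python3 -m inch '0 0 .06 0 0 0 -1; 0 0 .2 0 0 0 -1; 0 0 .45 0 0 0 -1; 0 0 .8 0 0 0 -1; 0 0 1.25 0 0 0 -1; 0 0 1.75 0 0 0 -1; 0 0 2.25 0 0 0 -1; 0 0 2.75 0 0 0 -1; 0 0 3.25 0 0 0 -1; 0 0 3.75 0 0 0 -1; 0 0 4.2 0 0 0 -1; 0 0 4.6 0 0 0 -1; 0 0 4.95 0 0 0 -1; 0 0 5.25 0 0 0 -1; 0 0 5.5 0 0 0 -1; 0 0 5.7 0 0 0 -1; 0 0 5.8 0 0 0 -1; 0 0 5.84 0 0 0 -1; 0 0 5.84 0 0 0 -1; 0 0 5.84 0 0 0 -1'
python3 under.py u2; python3 lensfit.py u2
```

```text
time_s: 71.0
tcp_pos: [0.5427, -0.1261, 0.0614]
ee_rot: [-90.0, 0.0, -1.4]
ft_force: [1.3, 0.5, -1.5]
grip_width: 0.0237
[ 0.54268083 -0.126062    0.06135582] [ 1.3  0.5 -1.5] 71.0
top lid? 239 ((629.2666625976562, -56.192230224609375), 25.804916381835938)
scene lid? 49 ((552.1310424804688, -120.60264587402344), 18.700319290161133)
scene lid? 284 ((631.4891967773438, -56.080570220947266), 26.527496337890625)
scene lid? 328 ((627.9016723632812, -201.1046142578125), 26.8554744720459)
top 0.235 167 r18 side fit [ 0.6346 -0.2006] enclosing ((624.1397094726562, -201.34713745117188), 17.07551383972168)
scene 0.16 103 r18 side fit [ 0.62   -0.2026] enclosing ((629.8092651367188, -207.12625122070312), 12.941944122314453)
scene 0.235 181 r18 side fit [ 0.6233 -0.201 ] enclosing ((626.7481079101562, -202.2653350830078), 18.724058151245117)
```

View pics/u2top.png

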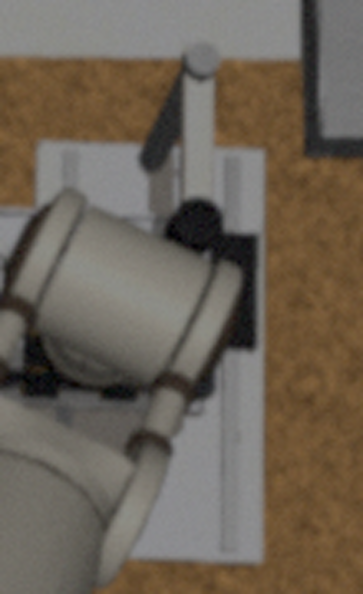

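View pics/u2scene.png

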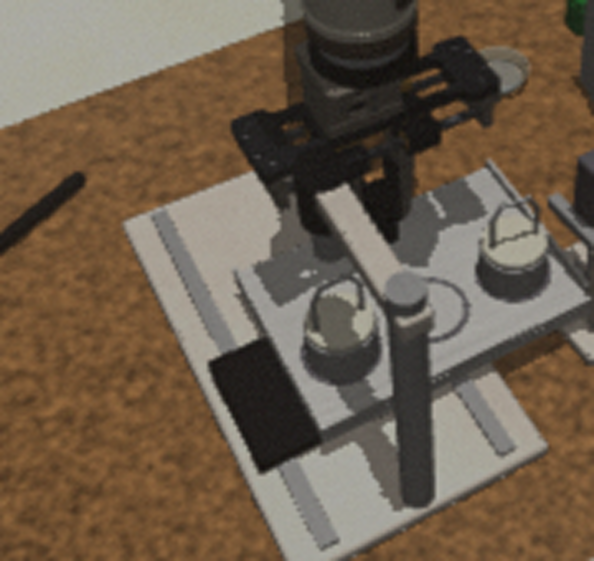

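```bash
python3 -m inch '0 0 0 0 0 0 -1; 0 0 0 0 0 0 -1; 0 0 0 0 0 0 -1; 0 0 0 0 0 0 -1; 0 0 0 0 0 0 -1; 0 0 0 0 0 0 -1; 0 0 0 0 0 0 -1; 0 0 0 0 0 0 -1; 0 0 0 0 0 0 -1; 0 0 0 0 0 0 -1; 0 0 0 0 0 0 -1'
python3 -m inch '-.06 0 0 0 0 0 -1; -.2 0 0 0 0 0 -1; -.45 0 0 0 0 0 -1; -.8 0 -.05 0 0 0 -1; -1.2 0 -.15 0 0 0 -1; -1.6 0 -.35 0 0 0 -1; -2 0 -.65 0 0 0 -1; -2.4 0 -1 0 0 0 -1; -2.8 0 -1.4 0 0 0 -1; -3.2 0 -1.8 0 0 0 -1; -3.6 0 -2.2 0 0 0 -1; -3.95 0 -2.5 0 0 0 -1; -4.25 0 -2.75 0 0 0 -1; -4.5 0 -2.9 0 0 0 -1; -4.7 0 -2.96 0 0 0 -1; -4.85 0 -2.96 0 0 0 -1; -4.95 0 -2.96 0 0 0 -1; -5 0 -2.96 0 0 0 -1; -5 0 -2.96 0 0 0 -1'
```

```text
time_s: 72.2
tcp_pos: [0.5427, -0.1262, 0.0613]
ee_rot: [-90.0, 0.0, -1.4]
ft_force: [2.7, 2.2, -0.6]
grip_width: 0.024
time_s: 74.1
tcp_pos: [0.4157, -0.1974, 0.0614]
ee_rot: [-90.0, 0.0, -1.4]
ft_force: [-0.0, -1.3, -2.7]
grip_width: 0.024
```

```bash
python3 -m inch '-.04 0 0 0 0 0 -1; -.08 0 0 0 0 0 -1; -.12 0 0 0 0 0 -1; -.12 0 0 0 0 0 -1'; python3 -m inch '-.04 0 0 0 0 0 -1; -.08 0 0 0 0 0 -1; -.08 0 0 0 0 0 -1'
```

```text
time_s: 74.5
tcp_pos: [0.4129, -0.1972, 0.0614]
ee_rot: [-90.0, 0.0, -1.4]
ft_force: [1.1, -2.2, -3.7]
grip_width: 0.0245
time_s: 74.8
tcp_pos: [0.4114, -0.1971, 0.0613]
ee_rot: [-90.0, -0.1, -1.4]
ft_force: [5.2, -2.0, -6.0]
grip_width: 0.0239
```

```bash
python3 -m inch '-.03 0 0 0 0 0 -1; -.06 0 0 0 0 0 -1; -.06 0 0 0 0 0 -1; -.06 0 0 0 0 0 -1'
```

```text
time_s: 75.2
tcp_pos: [0.4114, -0.1972, 0.0614]
ee_rot: [-90.0, -0.3, -1.4]
ft_force: [11.0, -2.8, -12.2]
grip_width: 0.0238
```

The tray is at the front stop: the TCP stayed put while the pull rose to 11 N. Unloading and releasing.

```bash
python3 -m inch '.05 0 0 0 0 0 -1; .1 0 0 0 0 0 -1; .1 0 0 0 0 0 -1'; python3 -m inch '0 0 0 0 0 0 -.4; 0 0 0 0 0 0 -.3; 0 0 0 0 0 0 0; 0 0 0 0 0 0 .3; 0 0 0 0 0 0 .6; 0 0 0 0 0 0 .6; 0 0 0 0 0 0 .6; 0 0 0 0 0 0 .6'; python3 -m inch '0 -.5 0 0 0 0 .6; 0 -1.2 0 0 0 0 .6; 0 -2.4 0 0 0 0 .6; 0 -4 0 0 0 0 .6; 0 -5.5 0 0 0 0 .6; 0 -7 0 0 0 0 .6; -1 -8.5 0 0 0 0 .6; -2 -9.5 0 0 0 0 .6; -2 -9.5 0 0 0 0 .6; -2 -9.5 0 0 0 0 .6'
python3 look.py z1; python3 potpos.py z1
```

```text
time_s: 75.5
tcp_pos: [0.4117, -0.1972, 0.0614]
ee_rot: [-90.0, 0.0, -1.4]
ft_force: [-1.3, -2.9, -1.5]
grip_width: 0.024
time_s: 76.3
tcp_pos: [0.4119, -0.1971, 0.0613]
ee_rot: [-90.0, 0.0, -1.4]
ft_force: [-0.1, -0.7, -0.6]
grip_width: 0.0737
time_s: 77.3
tcp_pos: [0.3622, -0.1961, 0.2996]
ee_rot: [-90.1, -0.1, -1.4]
ft_force: [-0.4, 0.3, -0.4]
grip_width: 0.0736
[ 0.3622 -0.1961  0.2996] [-90.08  -0.1   -1.42] [-0.37  0.31 -0.43] 0.0736 t 77.3
lid? 904 0.0814 ((493.1470642089844, -270.3245849609375), 26.703149795532227)
lid? 873 0.0814 ((497.1284484863281, -126.06246948242188), 26.338871002197266)
post 181 ((448.5461120605469, -195.78060913085938), (185.59420776367188, 96.34440612792969), 87.52064514160156)
rings [[ 0.4958 -0.1982  0.0302]
 [ 0.4982 -0.1242  0.0302]]
```

View pics/z1.png

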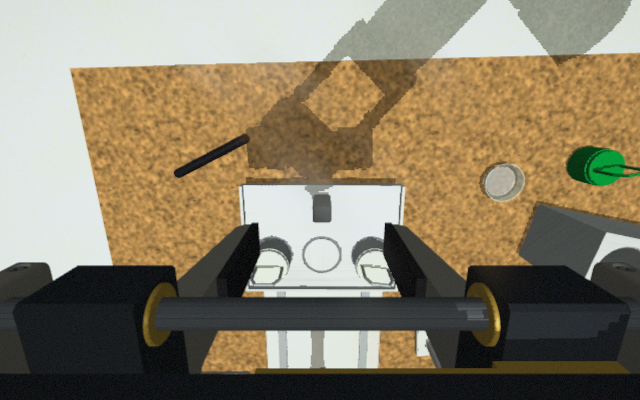

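```bash
python3 -m inch '0 -2 2 0 0 0 .6; 0 -2 4 0 0 0 .6; 0 -2 6 0 0 0 .6; 0 -2 8 0 0 0 .6; 0 -2 9 0 0 0 .6; 0 -2 9 0 0 0 .6; 0 -2 9 0 0 0 .6; 0 -2 9 0 0 0 .6'
python3 look.py z2; python3 potpos.py z2; python3 under.py z3
python3 - <<'E'
from h import *
im=np.load("z3top.npz")['im'];crop(im,(280,100,460,270),"z3t.png",4)
im=np.load("z3scene.npz")['im'];cv2.imwrite("pics/z3s.png",im[:,:,::-1])
E
```

```text
time_s: 78.15
tcp_pos: [0.3674, 0.0283, 0.3478]
ee_rot: [-90.0, 0.1, -1.4]
ft_force: [0.4, -0.3, -0.4]
grip_width: 0.0736
[0.3674 0.0283 0.3478] [-89.99   0.13  -1.43] [ 0.37 -0.27 -0.44] 0.0736 t 78.15
lid? 802 0.0813 ((493.7689514160156, -269.97015380859375), 26.29850196838379)
post 320 ((452.3943786621094, -231.82943725585938), (29.428861618041992, 139.0022430419922), 47.428104400634766)
rings [[ 0.4958 -0.1987  0.0302]
 [ 0.5112 -0.2978  0.0296]
 [ 0.4942 -0.2707  0.0285]]
[0.36740371 0.02800138 0.34805583] [-0.5 -0.3  0.3] 78.2
top lid? 286 ((499.2486877441406, -128.14932250976562), 26.617029190063477)
top lid? 292 ((495.58807373046875, -274.6704406738281), 26.95343589782715)
scene lid? 43 ((415.7135925292969, -198.64035034179688), 15.146710395812988)
scene lid? 143 ((500.74444580078125, -123.576416015625), 26.399869918823242)
scene lid? 291 ((497.72381591796875, -273.472412109375), 26.74857521057129)
```

View pics/z3t.png

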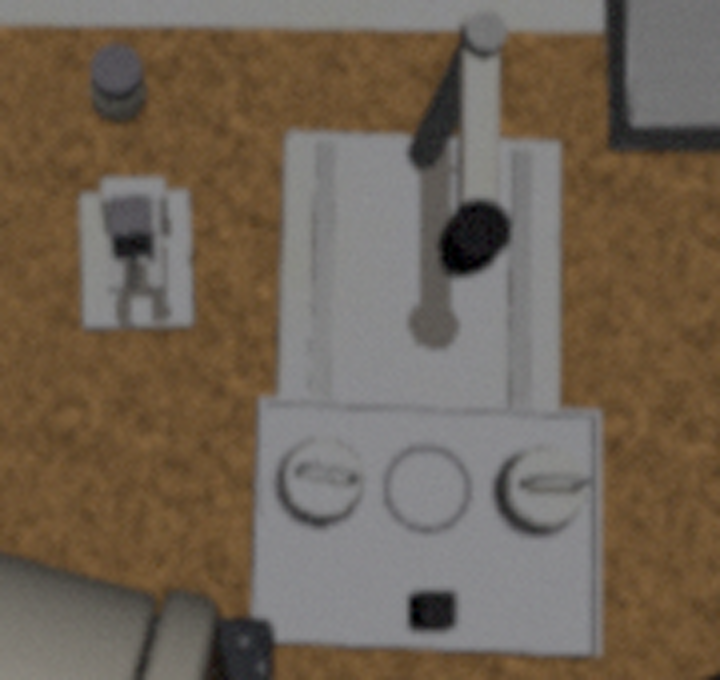

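View pics/z3s.png

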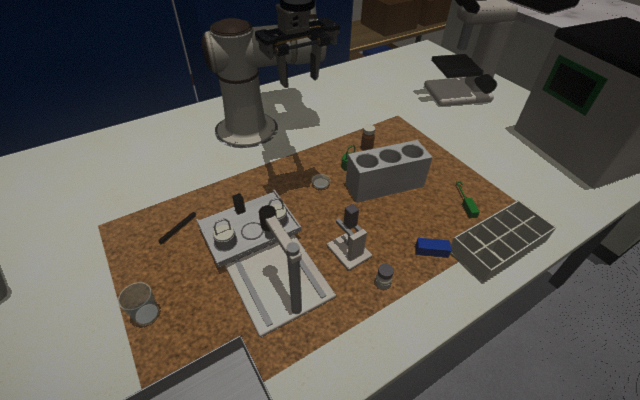

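The final views show the tray at its front stop, pots standing on the left and right pads (top crop (320,480) and (540,490)), the hook on its fork (130,225) and the arm clear.

```bash
python3 -c "
from rig import env
print(env.hand_in())"
```

```text
the job is handed in; nothing more can be done
None
```

The job is done and handed in at about 78 s of the 210 s. The left and right pots are on their own pads, and the middle well was empty.

- **Pots:** I drew both pots out of their wells by the bail with the grey hook, and the gripper never entered a well. After I set the left pot down, it was knocked about 13 mm off its pad while the arm was away. I took the hook again, put that pot back on its pad, and hung the hook up a second time before pushing the tray.
- **Lens:** I pushed the tray by its post so the left pot, then the right, stood under the lens. I held each for a little over a second.
- **Tray:** I drew it back until it met the front stop, where the pull rose to about 11 N with no further movement. It may have relaxed by up to about 0.5 mm when I let go.

**Last checks:**
- **Hook:** it hangs on its fork.
- **Pots:** both stand upright. The left pot's centre is about 2 mm from its ring's, though a finger partly hid it in that view. The right pot was about 2–3 mm off its ring before the push, and I did not re-measure its ring afterwards.
- **Lens centring:** with the left pot under the lens, the two cameras differed by about 3 mm on where it stood, one putting it slightly behind the lens and the other slightly ahead, so I made no correction. The right pot was checked against the scene camera only. I count the centring as good to roughly 2 mm.
- **Other things:** by eye, nothing else on the bench had moved.

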